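Rack the rinsed sample jars and lock the drying stand

TASK

Put every rinsed square jar upside down over a peg of the drying stand, one to a peg, standing down on the deck. Then use the hand key in the sunk square recess of the stand's pillar to turn the retaining bar clockwise over the jars, right up to its stop. Finally stand the key back upright, fully down in its holder block, and leave the other things on the bench alone.

Things in the scene. Friction and masses are not known exactly. Their poses are not given: they have to be found in the camera images.
- jar1: open square white plastic jar (80 g, may be absent), 46 x 46 mm outside, 90 mm long, walls 3 mm, bottom 4 mm, a grey band round the closed end. Starts lying on its side on the bench, mouth roughly to the left or right. Origin at its centre, 45 mm from either end; +x runs along its length from the closed bottom to the open mouth (straight down when inverted on a peg; its centre is then 57 mm above the bench)
- jar2: open square white plastic jar (80 g, may be absent), 46 x 46 mm outside, 90 mm long, walls 3 mm, bottom 4 mm, a grey band round the closed end. Starts lying on its side on the bench, mouth roughly to the left or right. Origin at its centre, 45 mm from either end; +x runs along its length from the closed bottom to the open mouth (straight down when inverted on a peg; its centre is then 57 mm above the bench)
- jar3: open square white plastic jar (80 g, may be absent), 46 x 46 mm outside, 90 mm long, walls 3 mm, bottom 4 mm, a grey band round the closed end. Starts lying on its side on the bench, mouth roughly to the left or right. Origin at its centre, 45 mm from either end; +x runs along its length from the closed bottom to the open mouth (straight down when inverted on a peg; its centre is then 57 mm above the bench)
- peg1 (a point): foot of an upright drying peg, at the deck's top face (12 mm above the bench). The peg is 26 mm thick with a tapered top and stands 60 mm above the deck. Three in a row along the point's y, 95 mm apart; peg3 is nearest the bar's pillar (120 mm). Any jar on any peg, one to a peg
- peg2 (a point): foot of an upright drying peg, at the deck's top face (12 mm above the bench). The peg is 26 mm thick with a tapered top and stands 60 mm above the deck. Three in a row along the point's y, 95 mm apart; peg3 is nearest the bar's pillar (120 mm). Any jar on any peg, one to a peg
- peg3 (a point): foot of an upright drying peg, at the deck's top face (12 mm above the bench). The peg is 26 mm thick with a tapered top and stands 60 mm above the deck. Three in a row along the point's y, 95 mm apart; peg3 is nearest the bar's pillar (120 mm). Any jar on any peg, one to a peg
- bar (a joint): angle of the retaining bar about its vertical pillar, rad. 0: points away from the robot (stand +x), clear of the pegs; grows clockwise seen from above; at 1.57 it meets its stop, over the row of pegs. Flat steel strip 22 mm wide, tip 337 mm from the pillar axis, underside 110 mm, top 119 mm above the bench (8 mm over inverted jars). Friction 0.08 N m: stays where left. Starts at 0 to 0.35
- recess (a point): centre of the floor of the square recess in the screw head (hub) that turns with the bar. Floor 50 mm above the bench, hub's flat top 120 mm above it, so 70 mm deep; recess 19 mm square, hub 46 mm square. The point's z points up; its x runs out along the bar, the recess's sides lie along its x and y
- key: loose steel hand key (200 g) standing upright in its holder. Origin at its foot tip, z up. From the tip: cone (8 mm wide at the tip) to 16 mm, square bit 16 mm wide to 55 mm, round shaft 14 mm thick to 105 mm, black square grip head 28 x 28 mm from 105 to 133 mm. Sides of head and bit along x and y. In use its tip rests on the recess floor, with about 0.2 rad of play before it drives
- holder_floor (a point): floor of the square hole in the key's grey holder block (60 x 60 mm on a 75 mm foot, top 72 mm above the bench; floor 12 mm above the bench). Hole 20 mm square, 60 mm deep, sides along the point's x and y. The block is fixed, and stands at the left or right end of the bench
- tub: bystander: lidded white sample tub, 106 x 81 mm, 68 mm tall, loose; origin on its underside; leave it alone
- tip_box: bystander: pipette tip box, 85 x 120 mm, 65 mm tall; origin on its underside; leave it alone
- bottle: bystander: white screw-capped jar, 48 mm across, 100 mm tall, closed, standing; origin on its underside; leave it alone
- disc: bystander: flat grey reagent disc, 90 mm across, 8 mm thick; origin on its underside; leave it alone
Things that resemble listed ones, but are neither listed nor needed, are in the scene too. There is more than one size of the key; the one meant has the size given above.

How it is judged:
On the way, in this order (a step that is already met when the one before it is completed fails the run):
1. every jar stands upside down on a peg while the bar is still swung clear (((horizontal distance between jar1 and peg1 below 0.013 m and angle between jar1's own x axis and vertical above 3 rad and height (world z) of jar1 below 0.063 m and linear speed of jar1 below 0.03 m/s) or (horizontal distance between jar1 and peg2 below 0.013 m and angle between jar1's own x axis and vertical above 3 rad and height (world z) of jar1 below 0.063 m and linear speed of jar1 below 0.03 m/s) or (horizontal distance between jar1 and peg3 below 0.013 m and angle between jar1's own x axis and vertical above 3 rad and height (world z) of jar1 below 0.063 m and linear speed of jar1 below 0.03 m/s)) and ((horizontal distance between jar2 and peg1 below 0.013 m and angle between jar2's own x axis and vertical above 3 rad and height (world z) of jar2 below 0.063 m and linear speed of jar2 below 0.03 m/s) or (horizontal distance between jar2 and peg2 below 0.013 m and angle between jar2's own x axis and vertical above 3 rad and height (world z) of jar2 below 0.063 m and linear speed of jar2 below 0.03 m/s) or (horizontal distance between jar2 and peg3 below 0.013 m and angle between jar2's own x axis and vertical above 3 rad and height (world z) of jar2 below 0.063 m and linear speed of jar2 below 0.03 m/s)) and ((horizontal distance between jar3 and peg1 below 0.013 m and angle between jar3's own x axis and vertical above 3 rad and height (world z) of jar3 below 0.063 m and linear speed of jar3 below 0.03 m/s) or (horizontal distance between jar3 and peg2 below 0.013 m and angle between jar3's own x axis and vertical above 3 rad and height (world z) of jar3 below 0.063 m and linear speed of jar3 below 0.03 m/s) or (horizontal distance between jar3 and peg3 below 0.013 m and angle between jar3's own x axis and vertical above 3 rad and height (world z) of jar3 below 0.063 m and linear speed of jar3 below 0.03 m/s)) and value of joint bar below 0.5 rad), for 0.3 s.
2. the key is down in the recess and the bar is turning towards the jars (distance between key and recess below 0.014 m and angle between key's own z axis and vertical below 0.2 rad and value of joint bar above 0.6 rad).
3. the bar lies over the jars at its stop, the key still in the recess (distance between key and recess below 0.014 m and angle between key's own z axis and vertical below 0.2 rad and value of joint bar above 1.47 rad), for 0.2 s.
At the end, for the whole second after the job is handed in: Each jar present is upside down (within 8 deg) over a peg, centre within 13 mm of the peg axis, rim on the deck (within 6 mm); the bar is within 0.1 rad of its stop; the key stands upright (within 8 deg) in its holder, tip within 12 mm of the hole floor; all at rest (((horizontal distance between jar1 and peg1 below 0.013 m and angle between jar1's own x axis and vertical above 3 rad and height (world z) of jar1 below 0.063 m and linear speed of jar1 below 0.03 m/s) or (horizontal distance between jar1 and peg2 below 0.013 m and angle between jar1's own x axis and vertical above 3 rad and height (world z) of jar1 below 0.063 m and linear speed of jar1 below 0.03 m/s) or (horizontal distance between jar1 and peg3 below 0.013 m and angle between jar1's own x axis and vertical above 3 rad and height (world z) of jar1 below 0.063 m and linear speed of jar1 below 0.03 m/s)) and ((horizontal distance between jar2 and peg1 below 0.013 m and angle between jar2's own x axis and vertical above 3 rad and height (world z) of jar2 below 0.063 m and linear speed of jar2 below 0.03 m/s) or (horizontal distance between jar2 and peg2 below 0.013 m and angle between jar2's own x axis and vertical above 3 rad and height (world z) of jar2 below 0.063 m and linear speed of jar2 below 0.03 m/s) or (horizontal distance between jar2 and peg3 below 0.013 m and angle between jar2's own x axis and vertical above 3 rad and height (world z) of jar2 below 0.063 m and linear speed of jar2 below 0.03 m/s)) and ((horizontal distance between jar3 and peg1 below 0.013 m and angle between jar3's own x axis and vertical above 3 rad and height (world z) of jar3 below 0.063 m and linear speed of jar3 below 0.03 m/s) or (horizontal distance between jar3 and peg2 below 0.013 m and angle between jar3's own x axis and vertical above 3 rad and height (world z) of jar3 below 0.063 m and linear speed of jar3 below 0.03 m/s) or (horizontal distance between jar3 and peg3 below 0.013 m and angle between jar3's own x axis and vertical above 3 rad and height (world z) of jar3 below 0.063 m and linear speed of jar3 below 0.03 m/s)) and value of joint bar above 1.47 rad and distance between key and holder_floor below 0.012 m and angle between key's own z axis and vertical below 0.15 rad and linear speed of key below 0.02 m/s); the robot touches nothing.
It fails at once if a bystander is pushed more than 40 mm or the bottle is tipped over (distance of any of tub, tip_box, bottle, disc from where it was at the start of the episode above 0.04 m or angle between bottle's own z axis and vertical above 0.6 rad).
Of jar1, jar2, jar3 only 2 to 3 are there at a start; the rules pass over those that are not, and their reading is None.
At some moment in a run one of jar1, jar2, jar3 may be knocked a few centimetres aside while the robot is not near it.
It also fails if it takes over 192 s, if anything falls off the work surface, if the arm or the gripper's body presses on something with over 40 N, if the wrist force passes 120 N, or if a joint passes its speed limit or range.

ROBOT

A 6-joint arm with a two-finger parallel gripper is mounted at the origin on the work surface. World frame = base frame: x ahead of the robot, y to its left, z up, the work surface at z = 0. Lengths are in m, angles in rad, forces in N, time in s.
With the tool pointing down it reaches from about 0.35 to 0.925 m from the base axis. Payload 6.4 kg.
Tool frame: the origin (TCP) lies midway between the tips of the shut fingers; the grasp point (between the pads) lies 19 mm behind it; z points along the fingers, y is the line along which they close (so a half turn about z gives the same grasp; the last joint's range is limited). The gripper opens to 94 mm and grips with 3 to 60 N. Pads are 16 mm wide; open, the fingers measure 119 mm over their backs; the gripper's body (75 mm by 177 mm) begins 78 mm behind the grasp point.
Start: joints at [-1.363, 0.245, 1.558, -0, 1.339, -0.174], TCP at [0.242, -0.603, 0.205] pointing down, gripper open.
Joint ranges: [-3.13, 3.13], [-1.02, 2.26], [0.13, 2.54], [-0.95, 4.09], [0.21, 2.88], [-2.74, 2.74]. Speed limits (rad/s): [2.57, 2.57, 3.14, 3.14, 3.14, 3.14].

INTERFACE

Orientations are given as [roll, pitch, yaw] about the fixed x, y, z axes, in that order (R = Rz(yaw) Ry(pitch) Rx(roll)).
In Python, from cell import r gives the robot as it stands.
- The arm moves only by the shell command python3 -m pendant 'ROWS' [FORCE]. ROWS is JSON, a list of rows, each a list of 7 numbers: the shift along the tool's x, y, z in units of 0.02 m (1.0 is 0.02 m), then the turn, a rotation vector about the tool's x, y, z in units of 5 degrees (1.0 is 5 degrees), then the closure, from 0 (fully open) to 1 (shut). In form: [[tx, ty, tz, rx, ry, rz, jaw], ...]. A call has 1 to 8 rows; each row shifts and turns the commanded pose from where the row before left it, along the tool's axes as they then stand; what a row does not reach is not made up. A row lasts 1/12 s, in which the tool goes at most 41.7 mm and 7.16 degrees, less where a joint would pass 70% of its speed; a pose out of reach is approached as far as the arm can. A call with a number of a shift or a turn outside -1 to 1 is refused whole. A call with a gripper value outside its range is refused whole. The fingers move at their own pace and stop on an object; FORCE is the grip in N (left out, the last holds). Time passes only in rows, so rows that do not move let the fingers close. It gives the time, the measured TCP pose, the force, the opening and the grip force at its end, in the units of the state.
- r.observe(): the state, without advancing time (a new reading comes with each control period).
- r.camera(name): name is "scene" or "top" or "wrist"; returns a dict with "color" (384x512x3 uint8, red, green, blue), "camera_matrix" (3x3 intrinsics, pixels), "D" ([k1, k2, p1, p2, k3] as OpenCV has them; the pictures are not rectified), "R" (3x3) and "t" (3): a world point X has camera coordinates R X + t; the wrist camera has in their place "tool_from_camera" (4x4, takes a point from camera to tool coordinates, whose origin is the TCP and whose axes are the flange's). Camera axes: x right, y down, z forward; pixel columns grow to the right and rows downward; lengths in m; the calibration is good to about 2 mm. A picture is of the moment at which its call begins: read the wrist's pose just before it. There is no depth.
- r.close_job(): hands the job in; it is judged then, once.
The state is a dict: "time": time; "qpos": joint angles; "qvel": joint speeds; "tau": joint torques, N m; "tcp_pos": TCP position; "ee_rot": TCP orientation; "force": force on the tool from outside, world axes, zero at the start; "torque": the same for the moment, N m; "gripper_width": opening from 0.0 (shut) to 1.0 (fully open); "gripper_force": force on a finger pad.
Only numpy, scipy, OpenCV 4.12 (cv2) and the standard library are available. Lean on these libraries where they do the work, as an engineer would, in place of code of your own. Each camera call takes 0.05 s, during which the arm holds its last target. There are 200 camera calls.

## Working session

There is one attempt and no reset: what is moved stays moved. The work goes in short steps, Python scripts to look and compute and a shell command to move; the robot and the scene stay as the last step left them, time stands still between calls to the robot, and variables do not carry over. Pictures are saved under pics/ and viewed, at most 14 in all, crops included, and the job is handed in when it is done.

```bash
ls; mkdir -p pics
python3 - <<'E'
from cell import r
import cv2,numpy as np
o=r.observe(); print(o)
for n in ("scene","top","wrist"):
    c=r.camera(n); cv2.imwrite(f"pics/{n}0.png",c["color"][:,:,::-1]); 
    print(n,[ (k,np.round(v,4).tolist()) for k,v in c.items() if k!="color"])
E
```

```text
pics
{'time': 0.0, 'qpos': array([-1.36307920e+00,  2.45750744e-01,  1.55899747e+00, -3.24650193e-05,
        1.33873039e+00, -1.74112104e-01]), 'qvel': array([ 6.71713947e-04,  8.01555129e-04,  3.04548437e-03,  1.94590788e-05,
       -1.25864607e-03, -1.74498985e-03]), 'tau': array([-5.59982345e-04, -4.15834415e+01, -3.14603090e+01,  6.84239133e-02,
        3.32402566e-02, -1.39329318e-04]), 'tcp_pos': array([ 0.24206537, -0.60259355,  0.20439478]), 'ee_rot': array([-3.13972975e+00, -2.95607101e-04,  3.81836456e-01]), 'force': array([ 0.53138088, -0.34048542,  0.08769633]), 'torque': array([-0.01446606,  0.00725831, -0.01544776]), 'gripper_force': 0.0, 'gripper_width': 0.9979310352127476}
scene [('camera_matrix', [[372.2679, 0.0, 251.3938], [0.0, 372.2679, 193.1612], [0.0, 0.0, 1.0]]), ('D', [-0.1221, 0.0, 0.0, 0.0, 0.0]), ('R', [[-0.504, 0.8637, 0.0015], [0.6136, 0.3593, -0.7031], [-0.6078, -0.3535, -0.7111]]), ('t', [0.2062, -0.2559, 1.343])]
top [('camera_matrix', [[464.6158, 0.0, 254.9653], [0.0, 464.6158, 182.5859], [0.0, 0.0, 1.0]]), ('D', [-0.0905, 0.0, 0.0, 0.0, 0.0]), ('R', [[0.0282, -0.9993, 0.0248], [-0.9956, -0.0303, -0.0886], [0.0893, -0.0222, -0.9958]]), ('t', [0.0186, 0.4842, 1.355])]
wrist [('camera_matrix', [[294.8565, 0.0, 260.0335], [0.0, 294.8565, 185.9332], [0.0, 0.0, 1.0]]), ('D', [-0.0316, 0.0, 0.0, 0.0, 0.0]), ('tool_from_camera', [[-0.0004, -0.9658, -0.2593, 0.0755], [1.0, -0.0005, 0.0001, -0.0017], [-0.0002, -0.2593, 0.9658, -0.1799], [0.0, 0.0, 0.0, 1.0]])]
```

View pics/top0.png

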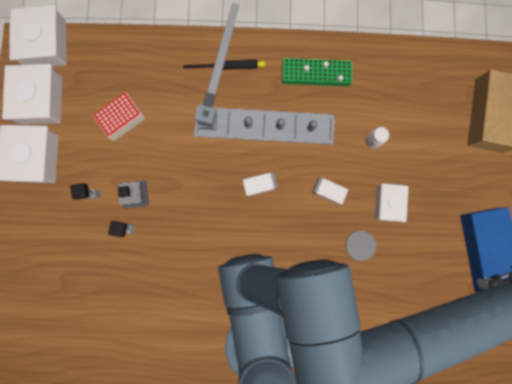

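View pics/scene0.png

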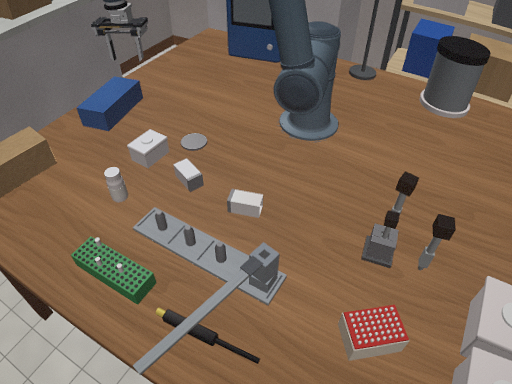

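Top view: two jars lie at (260,184) and (331,190), there is no third jar, and the tub is at (393,202). The stand's pegs are at (248,122), (281,124) and (313,126), and its hub at (206,113). Key candidates are the one standing in the grey block (124,191), and two others at (80,191) and (118,229). I'll enlarge all of these in one crop.

```bash
cat > h.py <<'E'
import cv2,numpy as np
from scipy.spatial.transform import Rotation as Ro
from cell import r
def und(c,px):
    return cv2.undistortPoints(np.float64(px).reshape(-1,1,2),c["camera_matrix"],np.float64(c["D"]))[:,0]
def ext(c,o=None):
    if "R" in c: return np.array(c["R"]),np.array(c["t"])
    T=np.eye(4);T[:3,:3]=Ro.from_euler('xyz',o["ee_rot"]).as_matrix();T[:3,3]=o["tcp_pos"]
    M=np.linalg.inv(T@np.array(c["tool_from_camera"]));return M[:3,:3],M[:3,3]
def ray(c,px,o=None):
    R,t=ext(c,o);u=und(c,px);d=np.c_[u,np.ones(len(u))]@R;return -R.T@t,d
def plane(c,px,z,o=None):
    C,d=ray(c,px,o);return C+d*((z-C[2])/d[:,2])[:,None]
def proj(c,X,o=None):
    R,t=ext(c,o);return cv2.projectPoints(np.float64(X).reshape(-1,3),cv2.Rodrigues(R)[0],t,c["camera_matrix"],np.float64(c["D"]))[0][:,0]
def tri(c1,p1,c2,p2,o1=None,o2=None):
    A=np.zeros((3,3));b=np.zeros(3)
    for c,p,o in((c1,p1,o1),(c2,p2,o2)):
        C,d=ray(c,[p],o);d=d[0]/np.linalg.norm(d);P=np.eye(3)-np.outer(d,d);A+=P;b+=P@C
    return np.linalg.solve(A,b)
E
python3 - <<'E'
import cv2,numpy as np
t=cv2.imread("pics/top0.png");s=cv2.imread("pics/scene0.png")
f=lambda i,x,y,w,h:cv2.resize(i[y:y+h,x:x+w],(400,300),interpolation=cv2.INTER_CUBIC)
cv2.imwrite("pics/comp1.png",np.vstack([np.hstack([f(t,236,142,128,96),f(s,160,140,128,96)]),np.hstack([f(t,62,160,108,81),f(s,350,168,128,96)])]))
E
```

```text
(no output)
```

View pics/comp1.png

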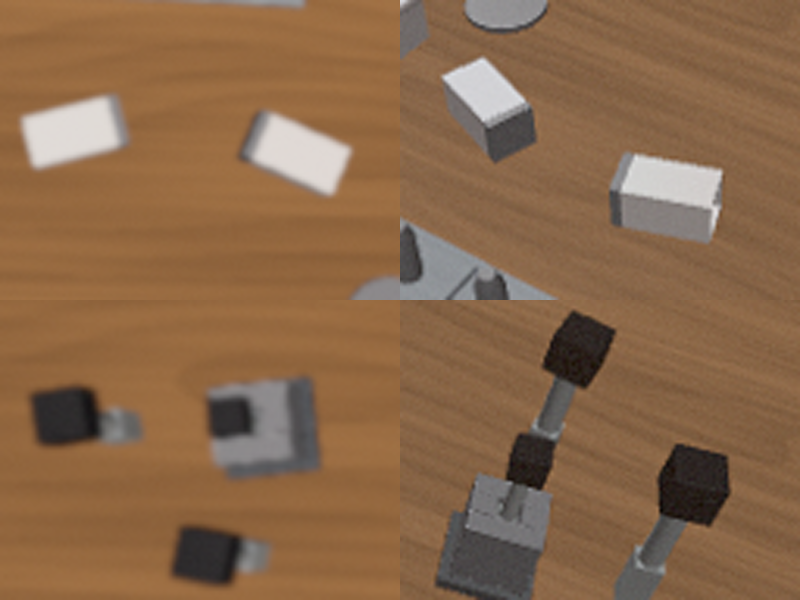

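The enlarged crop settles the details. The left jar's grey band is at its right end, so its mouth faces +y. The right jar's band is at its left end, so its mouth faces −y. The key in the grey block has a head of about 11 px, which is 28 mm. The two loose ones have heads of about 16 px, roughly 40 mm, so they are the wrong size. The key in the holder is the one meant.

```bash
python3 - <<'E'
from h import *
c=r.camera("top");s=r.camera("scene")
im=c["color"];hsv=cv2.cvtColor(im,cv2.COLOR_RGB2HSV)
print("cam",-np.array(c["R"]).T@c["t"])
def rects(m,z,roi,amin=60):
    x,y,w,h=roi;mm=np.zeros_like(m);mm[y:y+h,x:x+w]=m[y:y+h,x:x+w]
    for k in cv2.findContours(mm,cv2.RETR_EXTERNAL,cv2.CHAIN_APPROX_NONE)[0]:
        if cv2.contourArea(k)<amin: continue
        W=plane(c,k[:,0].astype(float),z)[:,:2]
        q=cv2.minAreaRect(np.float32(W*1000));b=cv2.minAreaRect(k)
        bx=cv2.boxPoints(q)
        print("px",np.round(b[0],1),"c",np.round(q[0],1),"size",np.round(q[1],1),"ang",round(q[2],1),"corners",bx.round().tolist())
white=((hsv[...,1]<40)&(hsv[...,2]>185)).astype(np.uint8)
grey=((hsv[...,1]<70)&(hsv[...,2]>80)).astype(np.uint8)
nonwood=((hsv[...,1]<80)).astype(np.uint8)
print("white");rects(white,.046,(238,160,116,60))
print("nonwood jars");rects(nonwood,.046,(238,160,116,60))
print("stand");rects(nonwood,.012,(190,100,150,50))
dark=((hsv[...,2]<60)).astype(np.uint8)
print("key head");rects(dark,.145,(112,180,30,22),20)
print("holder");rects(((hsv[...,1]<80)).astype(np.uint8),.072,(112,176,40,36))
print("bar");rects(nonwood,.119,(205,30,45,68))
for n,p in(("peg",[(248,121),(281,124),(313,126)]),):
    print(plane(c,p,.072).round(3).tolist())
print("hub",plane(c,[(206,113)],.12).round(3))
E
python3 - <<'E'
import cv2,numpy as np
t=cv2.imread("pics/top0.png")
cv2.imwrite("pics/comp2.png",cv2.resize(t[95:155,185:345],(800,300),interpolation=cv2.INTER_CUBIC))
E
```

```text
cam [0.36057229 0.06323083 1.39170126]
white
px [332.  190.7] c [ 464.2 -192.9] size [81.8 47.1] ang 67.2 corners [[427.0, -221.0], [470.0, -240.0], [502.0, -164.0], [458.0, -146.0]]
px [258.1 183.9] c [477.8  24.1] size [47.4 82.7] ang 15.9 corners [[444.0, 57.0], [466.0, -22.0], [512.0, -9.0], [489.0, 70.0]]
nonwood jars
px [330.3 190.6] c [ 464.3 -187.8] size [96.6 54.2] ang 67.7 corners [[421.0, -222.0], [471.0, -243.0], [508.0, -153.0], [457.0, -133.0]]
px [259.4 183.5] c [478.9  20.3] size [53.1 96.1] ang 15.8 corners [[440.0, 59.0], [466.0, -33.0], [518.0, -19.0], [491.0, 74.0]]
stand
px [264.4 121.7] c [670.    8.4] size [423.1 114.8] ang 88.4 corners [[607.0, -201.0], [721.0, -205.0], [733.0, 218.0], [619.0, 222.0]]
key head
px [124.  191.3] c [438.2 387.3] size [23.6 27.1] ang 11.2 corners [[424.0, 398.0], [429.0, 372.0], [452.0, 376.0], [447.0, 403.0]]
holder
px [132.5 194.1] c [435.5 381.1] size [72.7 80.4] ang 6.9 corners [[395.0, 417.0], [404.0, 337.0], [476.0, 346.0], [467.0, 425.0]]
bar
px [226.1  67.6] c [800.2 124.7] size [113.4 209.9] ang 64.8 corners [[681.0, 118.0], [871.0, 29.0], [919.0, 131.0], [729.0, 221.0]]
[[0.657, 0.059, 0.072], [0.651, -0.037, 0.072], [0.649, -0.13, 0.072]]
hub [[0.665 0.177 0.12 ]]
```

View pics/comp2.png

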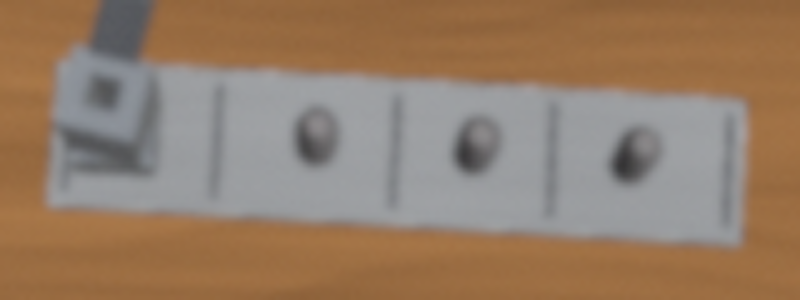

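The sharper stand crop shows the peg tips at about (248,119), (282,121) and (315,123), and the square recess at (205.6,113). Now I'll plan the first moves to hover over the right jar.

```bash
cat >> h.py <<'E'
def Rg(zdir,ydir):
    z=np.array(zdir,float);z/=np.linalg.norm(z);y=np.array(ydir,float);y-=z*(y@z);y/=np.linalg.norm(y)
    return np.c_[np.cross(y,z),y,z]
def plan(P,R=None):
    "P: TCP target; R: target rotation. prints shift in tool units (pre-turn), turn in units"
    o=r.observe();R0=Ro.from_euler('xyz',o["ee_rot"]).as_matrix()
    print("tcp",o["tcp_pos"].round(4),"rpy",o["ee_rot"].round(3),"w",round(o["gripper_width"]*94,1),"t",round(o["time"],1),"q",o["qpos"].round(2))
    print(" shift units pre-turn",(R0.T@(np.array(P)-o["tcp_pos"])/.02).round(2))
    if R is not None: print(" turn units",(Ro.from_matrix(R0.T@R).as_rotvec(degrees=True)/5).round(2)," shift post-turn",(R.T@(np.array(P)-o["tcp_pos"])/.02).round(2))
    return o
E
python3 - <<'E'
from h import *
a=np.deg2rad(67.5)
plan([.464,-.25,.28],Rg([0,0,-1],[np.sin(a),-np.cos(a),0]))
t=r.camera("top");s=r.camera("scene")
# triangulate pegs/hub by scene: scene tips by eye
for p,q in (((248.2,119),(221,243)),((282,120.6),(190,228)),((314.6,122.6),(161,213)),((205.6,113),(265,254))):
    print(tri(t,p,s,q).round(3), plane(t,[p],.072 if p[0]>210 else .12).round(3))
E
```

```text
tcp [ 0.2421 -0.6029  0.205 ] rpy [-3.141 -0.     0.382] w 93.5 t 0.2 q [-1.36  0.25  1.56  0.    1.34 -0.17]
 shift units pre-turn [ 16.87 -12.25  -3.74]
 turn units [-0.01 -0.01 -9.13]  shift post-turn [20.55  3.5  -3.75]
[0.66  0.061 0.078] [[0.663 0.059 0.072]]
[ 0.658 -0.035  0.073] [[ 0.661 -0.039  0.072]]
[ 0.656 -0.13   0.071] [[ 0.659 -0.134  0.072]]
[0.663 0.179 0.123] [[0.665 0.178 0.12 ]]
```

```bash
python3 -m pendant '[[1,-0.72,-0.5,0,0,0,0],[1,-0.72,-0.5,0,0,0,0],[1,-0.72,-0.5,0,0,0,0],[1,-0.72,-0.5,0,0,0,0],[1,-0.72,-0.5,0,0,0,0],[1,-0.72,-0.5,0,0,0,0],[1,-0.72,-0.25,0,0,0,0],[1,-0.72,-0.25,0,0,0,0]]' 20; python3 -m pendant '[[1,-0.72,0,0,0,0,0],[1,-0.72,0,0,0,0,0],[1,-0.72,0,0,0,0,0],[1,-0.72,0,0,0,0,0],[1,-0.72,0,0,0,0,0],[1,-0.72,0,0,0,0,0],[1,-0.72,0,0,0,0,0],[1,-0.72,0,0,0,0,0]]'; python3 -m pendant '[[0.9,-0.72,0,0,0,-1,0],[0,0,0,0,0,-1,0],[0,0,0,0,0,-1,0],[0,0,0,0,0,-1,0],[0,0,0,0,0,-1,0],[0,0,0,0,0,-1,0],[0,0,0,0,0,-1,0],[0,0,0,0,0,-1,0]]'; python3 -m pendant '[[0,0,0,0,0,-1,0],[0,0,0,0,0,0,0],[0,0,0,0,0,0,0]]'
python3 - <<'E'
from h import *
o=plan([.464,-.25,.28]);c=r.camera("wrist");cv2.imwrite("pics/w1.png",c["color"][:,:,::-1])
print(proj(c,[[.464,-.19,.046],[.464,-.19,0],[.659,-.132,.072],[.66,-.037,.072]],o).round(0).tolist())
E
```

```text
time: 1.02
tcp_pos: [0.3483, -0.4358, 0.2763]
ee_rot: [3.14, -0.0, 0.382]
force: [0.7, -0.7, -0.5]
gripper_width: 0.999
gripper_force: 0.0
time: 1.68
tcp_pos: [0.4538, -0.269, 0.2756]
ee_rot: [3.141, -0.0, 0.382]
force: [0.5, -0.3, 0.1]
gripper_width: 1.003
gripper_force: 0.0
time: 2.35
tcp_pos: [0.4646, -0.25, 0.2755]
ee_rot: [3.142, 0.0, 1.084]
force: [0.7, -0.1, -0.3]
gripper_width: 0.997
gripper_force: 0.0
time: 2.6
tcp_pos: [0.4646, -0.2501, 0.2755]
ee_rot: [3.142, 0.0, 1.165]
force: [0.4, -0.8, -0.4]
gripper_width: 0.999
gripper_force: 0.0
tcp [ 0.4646 -0.2501  0.2755] rpy [3.142 0.    1.165] w 93.9 t 2.6 q [-0.71 -0.1   1.79 -0.    1.45 -0.3 ]
 shift units pre-turn [-0.01 -0.03 -0.23]
[[243.0, 123.0], [245.0, 122.0], [373.0, 13.0], [346.0, -73.0]]
```

View pics/w1.png

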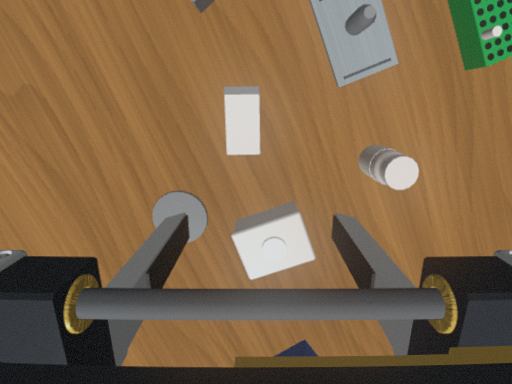

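The wrist view shows the right jar at (242,121), with its band at the top and its mouth facing down the image towards the tub. That is within 2 px of the prediction. Next I'll refine this and compute the tilted grasp.

```bash
cat >> h.py <<'E'
def jar(c,o,near,closed):
    "find lying jar's top face (white+band) near a world point; closed = +1/-1: y side of the closed end"
    hsv=cv2.cvtColor(c["color"],cv2.COLOR_RGB2HSV);m=((hsv[...,1]<60)&(hsv[...,2]>150)).astype(np.uint8)
    p=proj(c,[near],o)[0];best=None
    for k in cv2.findContours(m,cv2.RETR_EXTERNAL,cv2.CHAIN_APPROX_NONE)[0]:
        if cv2.contourArea(k)>100 and abs(cv2.pointPolygonTest(k,(float(p[0]),float(p[1])),True))<1e9:
            d=np.linalg.norm(np.array(cv2.minAreaRect(k)[0])-p)
            if best is None or d<best[0]: best=(d,k)
    W=plane(c,best[1][:,0].astype(float),.046,o)[:,:2];q=cv2.minAreaRect(np.float32(W*1000));b=cv2.boxPoints(q)/1000
    e=[b[1]-b[0],b[2]-b[1]];e=max(e,key=np.linalg.norm);L=np.linalg.norm(e);u=e/L
    if u[1]*closed>0:u=-u   # u: toward mouth
    ctr=np.array(q[0])/1000; s=(W@u); mouth=s.max(); cc=ctr+u*(mouth-.045-ctr@u)
    print("jar rect",np.round(q[0],1),np.round(q[1],1),"u",u.round(3),"ctr from mouth edge",cc.round(4));return cc,u
E
python3 - <<'E'
from h import *
o=r.observe();c=r.camera("wrist")
cc,u=jar(c,o,[.464,-.19,.046],1)
z=np.array([u[0],u[1],-1])/2**.5
R=Rg(z,[-u[1],u[0],0])
G=np.array([*cc,.026]);P=G+.019*z
print("grasp tcp",P);plan(P+[0,0,.12],R);plan(P,R)
E
```

```text
jar rect [ 462.9 -189.9] [84.3 47.4] u [-0.38  -0.925] ctr from mouth edge [ 0.464  -0.1873]
grasp tcp [ 0.45891889 -0.19971811  0.01256497]
tcp [ 0.4646 -0.2501  0.2755] rpy [3.142 0.    1.165] w 94.1 t 2.7 q [-0.71 -0.1   1.79  0.    1.45 -0.3 ]
 shift units pre-turn [ 2.2  -1.26  7.15]
 turn units [-0.07 -9.   -0.17]  shift post-turn [ 6.62 -1.22  3.48]
tcp [ 0.4646 -0.2501  0.2755] rpy [3.142 0.    1.165] w 94.1 t 2.7 q [-0.71 -0.1   1.79  0.    1.45 -0.3 ]
 shift units pre-turn [ 2.2  -1.26 13.15]
 turn units [-0.07 -9.   -0.17]  shift post-turn [10.87 -1.22  7.72]
```

```bash
python3 -m pendant '[[1,-0.6,1,0,0,0,0],[1,-0.6,1,0,0,0,0],[0.2,0,0,0,-1,-0.2,0],[0,0,0,0,-1,0,0],[0,0,0,0,-1,0,0],[0,0,0,0,-1,0,0],[0,0,0,0,-1,0,0],[0,0,0,0,-1,0,0]]'; python3 -m pendant '[[0,0,0,0,-1,0,0],[0,0,0,0,-1,0,0],[0,0,0,0,-1,0,0],[0,0,0,0,0,0,0],[0,0,0,0,0,0,0]]'
python3 - <<'E'
from h import *
cc=np.array([.464,-.1873]);u=np.array([-.38,-.925])
z=np.array([u[0],u[1],-1])/2**.5
R=Rg(z,[-u[1],u[0],0]);P=np.array([*cc,.026])+.019*z
plan(P,R)
E
```

```text
time: 3.37
tcp_pos: [0.4603, -0.2001, 0.2363]
ee_rot: [3.139, 0.528, 1.183]
force: [-0.2, -0.5, -0.3]
gripper_width: 1.004
gripper_force: 0.0
time: 3.78
tcp_pos: [0.4599, -0.1995, 0.2345]
ee_rot: [-3.138, 0.784, 1.188]
force: [0.1, 0.1, 0.3]
gripper_width: 1.001
gripper_force: 0.0
tcp [ 0.4599 -0.1995  0.2345] rpy [-3.138  0.784  1.188] w 94.0 t 3.8 q [-0.24  0.03  1.9  -0.78  1.42  0.35]
 shift units pre-turn [ 7.81 -0.02  7.88]
 turn units [ 0.02 -0.02  0.06]  shift post-turn [ 7.83 -0.04  7.87]
```

```bash
python3 -m pendant '[[1,0,1,0,0,0,0],[1,0,1,0,0,0,0],[1,0,1,0,0,0,0],[1,0,1,0,0,0,0],[1,0,1,0,0,0,0],[1,0,1,0,0,0,0],[1,0,1,0,0,0,0],[0.8,0,0.85,0,0,0,0]]'; python3 -m pendant '[[0,0,0,0,0,0,0],[0,0,0,0,0,0,1],[0,0,0,0,0,0,1],[0,0,0,0,0,0,1],[0,0,0,0,0,0,1],[0,0,0,0,0,0,1],[0,0,0,0,0,0,1],[0,0,0,0,0,0,1]]' 25; python3 -m pendant '[[0,0,0,0,0,0,1],[0,0,0,0,0,0,1]]' 25
```

```text
time: 4.45
tcp_pos: [0.4595, -0.2016, 0.0132]
ee_rot: [3.141, 0.783, 1.181]
force: [0.1, -0.1, -0.2]
gripper_width: 1.002
gripper_force: 0.0
time: 5.12
tcp_pos: [0.4597, -0.2008, 0.0146]
ee_rot: [3.142, 0.785, 1.185]
force: [-0.1, 0.2, -0.4]
gripper_width: 0.54
gripper_force: 0.0
time: 5.28
tcp_pos: [0.4596, -0.2008, 0.0144]
ee_rot: [-3.141, 0.786, 1.185]
force: [-0.5, 1.8, 2.4]
gripper_width: 0.485
gripper_force: 25.0
```

```bash
python3 -m pendant '[[-0.3,0,-0.3,0,0,0,1],[-1,0,-1,0,0,0,1],[-1,0,-1,0,0,0,1],[-1,0,-1,0,0,0,1],[-1,0,-1,0,0,0,1],[-1,0,-1,0,0,0,1],[-1,0,-1,0,0,0,1],[-1,0,-1,0,0,0,1]]'; python3 -m pendant '[[0,0,0,0,1,0,1],[0,0,0,0,1,0,1],[0,0,0,0,1,0,1],[0,0,0,0,1,0,1],[0,0,0,0,1,0,1],[0,0,0,0,1,0,1],[0,0,0,0,1,0,1],[0,0,0,0,1,0,1]]';python3 -m pendant '[[0,0,0,0,1,0,1],[0,0,0,0,1,0,1],[0,0,0,0,1,0,1],[0,0,0,0,1,0,1],[0,0,0,0,1,0,1],[0,0,0,0,1,0,1],[0,0,0,0,1,0,1],[0,0,0,0,1,0,1]]';python3 -m pendant '[[0,0,0,0,1,0,1],[0,0,0,0,1,0,1],[0,0,0,0,0,0,1],[0,0,0,0,0,0,1]]'
python3 - <<'E'
from h import *
o=r.observe();R=Ro.from_euler('xyz',o["ee_rot"]).as_matrix();print(R.round(3).tolist())
G=o["tcp_pos"]-.019*R[:,2]
plan(o["tcp_pos"]+np.array([.658,-.132,G[2]])-G)
s=r.camera("scene");w=r.camera("wrist");a=s["color"][100:300,60:330,::-1]
cv2.imwrite("pics/p1.png",np.hstack([cv2.resize(a,(405,300)),cv2.resize(w["color"][:,:,::-1],(395,300))]))
E
```

```text
time: 5.95
tcp_pos: [0.4591, -0.2006, 0.2221]
ee_rot: [-3.14, 0.785, 1.186]
force: [0.9, -0.4, -0.7]
gripper_width: 0.489
gripper_force: 25.0
time: 6.62
tcp_pos: [0.4596, -0.2006, 0.2215]
ee_rot: [3.141, 0.083, 1.185]
force: [0.4, -1.0, -1.6]
gripper_width: 0.487
gripper_force: 25.0
time: 7.28
tcp_pos: [0.4594, -0.2011, 0.2214]
ee_rot: [3.14, -0.614, 1.186]
force: [-0.1, -0.3, -0.7]
gripper_width: 0.487
gripper_force: 25.0
time: 7.62
tcp_pos: [0.459, -0.2011, 0.2199]
ee_rot: [-3.138, -0.784, 1.182]
force: [0.4, -0.1, -0.4]
gripper_width: 0.489
gripper_force: 25.0
[[0.269, 0.926, 0.265], [0.655, -0.377, 0.655], [0.706, -0.002, -0.708]]
tcp [ 0.459  -0.2011  0.2199] rpy [-3.138 -0.784  1.182] w 45.9 t 7.6 q [-0.99  0.07  1.88  0.62  1.68 -0.7 ]
 shift units pre-turn [5.41 7.91 5.37]
```

View pics/p1.png

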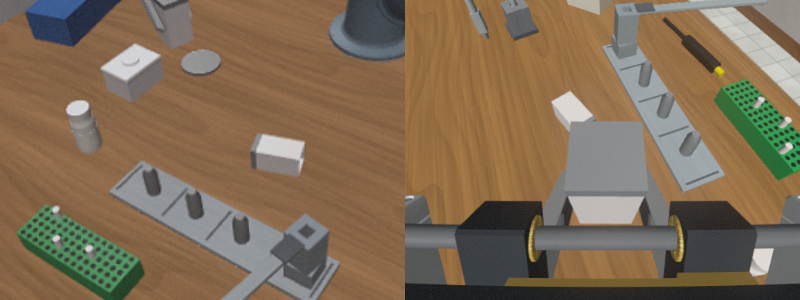

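The scene view shows jar 1 lifted clear. The wrist view shows it held closed end up, with peg1's tip near wrist pixel (375,177). Next I'll refine peg1 from the wrist view and plan the approach.

Run:
```python
from h import *
o=r.observe();w=r.camera("wrist");t=r.camera("top")
g=cv2.cvtColor(w["color"],cv2.COLOR_RGB2GRAY)
cv2.imwrite("pics/p2.png",cv2.resize(w["color"][40:250,260:420,::-1],None,fx=2.8,fy=2.8,interpolation=cv2.INTER_CUBIC))
ti=cv2.resize(t["color"][95:155,185:345,::-1],None,fx=5,fy=5,interpolation=cv2.INTER_CUBIC)
cv2.imwrite("pics/p3.png",ti)
for z in(.012,.072):print(proj(w,[[.6575,-.132,z],[.659,-.037,z],[.660,.058,z]],o).round(1).tolist())
R=Ro.from_euler('xyz',o["ee_rot"]).as_matrix()
plan(np.array([.6557,-.1364,.234])+.019*R[:,2])
```

```text
[[365.0, 194.0], [334.9, 146.8], [309.3, 107.6]]
[[378.8, 172.6], [343.7, 122.0], [314.6, 81.0]]
tcp [ 0.4599 -0.2005  0.2214] rpy [ 3.14  -0.783  1.187] w 45.8 t 7.8 q [-0.99  0.07  1.88  0.62  1.68 -0.7 ]
 shift units pre-turn [5.15 7.87 5.2 ]
```

View pics/p2.png

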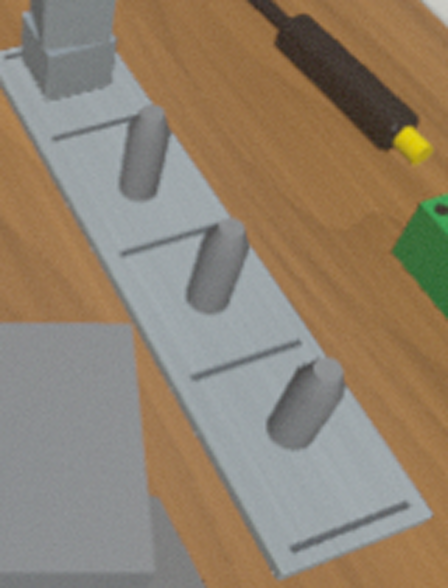

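Peg1's tip is at wrist (377.5,172) and its base at (364.3,193.6). Both agree with the predictions to about 1 px, so I'm moving over peg1.

```bash
python3 -m pendant '[[0.65,0.98,0.65,0,0,0,1],[0.65,0.98,0.65,0,0,0,1],[0.65,0.98,0.65,0,0,0,1],[0.65,0.98,0.65,0,0,0,1],[0.65,0.98,0.65,0,0,0,1],[0.65,0.98,0.65,0,0,0,1],[0.65,0.98,0.65,0,0,0,1],[0.6,1,0.65,0,0,0,1]]'; python3 -m pendant '[[0,0,0,0,0,0,1],[0,0,0,0,0,0,1]]'
python3 - <<'E'
from h import *
o=r.observe()
R=Ro.from_euler('xyz',o["ee_rot"]).as_matrix()
plan(np.array([.6557,-.1364,.13])+.019*R[:,2])
plan(np.array([.6557,-.1364,.057])+.019*R[:,2])
E
```

```text
time: 8.48
tcp_pos: [0.6618, -0.1229, 0.2208]
ee_rot: [3.14, -0.784, 1.187]
force: [0.4, -0.6, -0.9]
gripper_width: 0.488
gripper_force: 25.0
time: 8.65
tcp_pos: [0.6608, -0.123, 0.2202]
ee_rot: [3.142, -0.784, 1.188]
force: [0.3, 0.3, -1.3]
gripper_width: 0.485
gripper_force: 25.0
tcp [ 0.6608 -0.123   0.2202] rpy [ 3.142 -0.784  1.188] w 45.6 t 8.7 q [-0.65  0.34  1.57  0.75  1.51 -0.43]
 shift units pre-turn [-3.69  0.01  3.63]
tcp [ 0.6608 -0.123   0.2202] rpy [ 3.142 -0.784  1.188] w 45.6 t 8.7 q [-0.65  0.34  1.57  0.75  1.51 -0.43]
 shift units pre-turn [-6.27  0.01  6.22]
```

```bash
python3 -m pendant '[[-0.9,0,0.9,0,0,0,1],[-0.9,0,0.9,0,0,0,1],[-0.9,0,0.9,0,0,0,1],[-0.5,0,0.5,0,0,0,1],[-0.5,0,0.5,0,0,0,1],[-0.5,0,0.5,0,0,0,1],[-0.5,0,0.5,0,0,0,1],[-0.5,0,0.5,0,0,0,1]]'; python3 -m pendant '[[-0.5,0,0.5,0,0,0,1],[-0.3,0,0.3,0,0,0,1],[-0.1,0,0.1,0,0,0,1],[0,0,0,0,0,0,1],[0,0,0,0,0,0,1]]'
```

```text
time: 9.32
tcp_pos: [0.6606, -0.1249, 0.0723]
ee_rot: [3.14, -0.785, 1.185]
force: [0.9, -0.1, -0.6]
gripper_width: 0.493
gripper_force: 25.0
time: 9.73
tcp_pos: [0.6606, -0.1246, 0.0476]
ee_rot: [-3.141, -0.785, 1.185]
force: [0.4, 0.7, -0.5]
gripper_width: 0.488
gripper_force: 25.0
```

```bash
python3 -m pendant '[[-0.06,0,0.06,0,0,0,1],[-0.04,0,0.04,0,0,0,1],[0,0,0,0,0,0,1],[0,0,0,0,0,0,0.45],[0,0,0,0,0,0,0.3],[0,0,0,0,0,0,0.1],[0,0,0,0,0,0,0],[0,0,0,0,0,0,0]]'
python3 - <<'E'
from h import *
o=plan([.66,-.12,.2])
s=r.camera("scene");t=r.camera("top");w=r.camera("wrist")
cv2.imwrite("pics/p4.png",np.hstack([cv2.resize(s["color"][120:280,90:303,::-1],(400,300)),cv2.resize(w["color"][:,:,::-1],(400,300))]))
E
```

```text
time: 10.4
tcp_pos: [0.6603, -0.1244, 0.0446]
ee_rot: [-3.141, -0.785, 1.184]
force: [0.1, 0.1, 0.1]
gripper_width: 0.795
gripper_force: 0.0
tcp [ 0.6603 -0.1244  0.0446] rpy [-3.141 -0.785  1.184] w 74.8 t 10.4 q [-0.65  0.57  1.62  0.78  1.31 -0.62]
 shift units pre-turn [ 5.64 -0.1  -5.35]
```

View pics/p4.png

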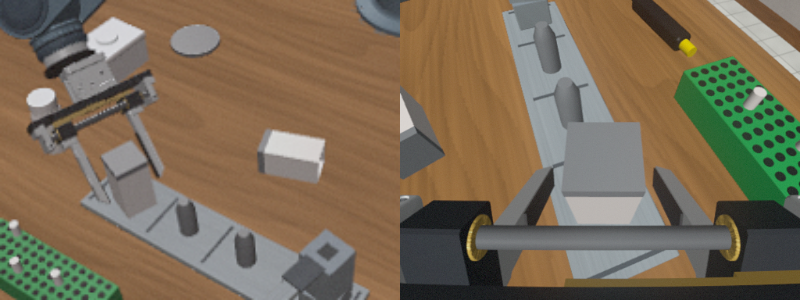

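Left, the scene view shows jar 1 sitting down on peg1 with the fingers open. Right, the wrist view shows its grey bottom up at (600,160) in the composite. I'll retreat upwards and locate the second jar again.

```bash
python3 -m pendant '[[0.5,0,-0.5,0,0,0,0],[1,0,-1,0,0,0,0],[1,0,-1,0,0,0,0],[1,0,-1,0,0,0,0],[1,0,-1,0,0,0,0],[1,0,-1,0,0,0,0],[1,0,-1,0,0,0,0],[1,0,-1,0,0,0,0]]'
python3 - <<'E'
from h import *
t=r.camera("top");s=r.camera("scene")
for n,c in(("t",t),("s",s)):
    print(n);cc,u=jar(c,None,[.478,.022,.046],-1)
z=np.array([0,0,-1.]);a=np.arctan2(u[1],u[0])
plan([.475,-.04,.27],Rg(z,[np.sin(a),-np.cos(a),0]))
# jar1 seen in scene/top : top face grey at z=.102
cv2.imwrite("pics/p5.png",np.hstack([cv2.resize(s["color"][120:280,90:303,::-1],(400,300)),cv2.resize(t["color"][90:240,185:385,::-1],(400,300))]))
E
```

```text
time: 11.22
tcp_pos: [0.6601, -0.1243, 0.2592]
ee_rot: [3.141, -0.785, 1.185]
force: [-0.2, 0.1, -0.3]
gripper_width: 0.998
gripper_force: 0.0
t
jar rect [478.9  20.3] [51.7 93.3] u [-0.272  0.962] ctr from mouth edge [0.4785 0.0219]
s
jar rect [486.1  30. ] [75.3 90.2] u [-0.275  0.962] ctr from mouth edge [0.486  0.0301]
tcp [ 0.6624 -0.1257  0.264 ] rpy [ 3.127 -0.783  1.195] w 94.3 t 11.3 q [-0.65  0.29  1.54  0.75  1.56 -0.38]
 shift units pre-turn [  0.6  -10.29   0.02]
 turn units [ 3.09 -8.6  -7.16]  shift post-turn [ 6.69 -7.83 -0.3 ]
```

View pics/p5.png

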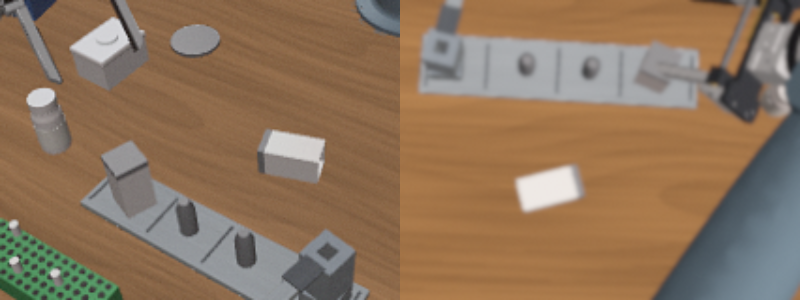

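The picture confirms jar 1 on peg1, while jar 2 is unmoved at (0.4785, 0.022) with its mouth facing +y. The current tilt already suits it, so only a yaw is needed.

Run:
```python
from h import *
cc=np.array([.4785,.0219]);u=np.array([-.272,.962])
z=np.array([u[0],u[1],-1])/2**.5
R=Rg(z,[u[1],-u[0],0]);P=np.array([*cc,.026])+.019*z
print(P);plan(P+[0,0,.2],R)
```

```text
[0.47484567 0.0348245  0.01256497]
tcp [ 0.6624 -0.1257  0.264 ] rpy [ 3.127 -0.783  1.195] w 94.3 t 11.3 q [-0.65  0.29  1.54  0.75  1.56 -0.38]
 shift units pre-turn [  1.04 -11.74   4.49]
 turn units [ 5.44  0.06 -5.28]  shift post-turn [ 5.45 -6.84  9.08]
```

```bash
python3 -m pendant '[[0.1,-0.98,0.35,0,0,0,0],[0.1,-0.98,0.35,0,0,0,0],[0.1,-0.98,0.35,0,0,0,0],[0.1,-0.98,0.35,0,0,0,0],[0.1,-0.98,0.35,0,0,0,0],[0.1,-0.98,0.35,0,0,0,0],[0.1,-0.98,0.35,0,0,0,0],[0.1,-0.98,0.35,0,0,0,0]]'; python3 -m pendant '[[0.1,-0.98,0.4,0,0,0,0],[0.1,-0.98,0.4,0,0,0,0],[0.1,-0.98,0.4,0,0,0,0],[0,-0.98,0.3,0,0,0,0],[0,0,0,0.7,0,-0.67,0],[0,0,0,0.7,0,-0.67,0],[0,0,0,0.7,0,-0.67,0],[0,0,0,0.7,0,-0.67,0]]'; python3 -m pendant '[[0,0,0,0.7,0,-0.67,0],[0,0,0,0.7,0,-0.67,0],[0,0,0,0.7,0,-0.67,0],[0,0,0,0.52,0,-0.56,0],[0,0,0,0,0,0,0],[0,0,0,0,0,0,0]]'
python3 - <<'E'
from h import *
o=r.observe();c=r.camera("wrist")
hsv=cv2.cvtColor(c["color"],cv2.COLOR_RGB2HSV)
cc=np.array([.4785,.0219]);u=np.array([-.272,.962])
z=np.array([u[0],u[1],-1])/2**.5
R=Rg(z,[u[1],-u[0],0]);P=np.array([*cc,.026])+.019*z
plan(P,R)
jar(r.camera("top"),None,[.4785,.022,.046],-1)
jar(c,o,[.4785,.022,.046],-1)
E
```

```text
time: 11.98
tcp_pos: [0.533, -0.0174, 0.2278]
ee_rot: [-3.139, -0.785, 1.183]
force: [0.3, 0.1, -0.1]
gripper_width: 1.0
gripper_force: 0.0
time: 12.65
tcp_pos: [0.4707, 0.035, 0.2113]
ee_rot: [-3.13, -0.787, 1.518]
force: [-0.6, 0.3, -0.1]
gripper_width: 1.002
gripper_force: 0.0
time: 13.15
tcp_pos: [0.4711, 0.0352, 0.2112]
ee_rot: [-3.126, -0.791, 1.831]
force: [-0.1, 1.0, 0.9]
gripper_width: 0.999
gripper_force: 0.0
tcp [0.4708 0.0351 0.2112] rpy [-3.126 -0.791  1.831] w 94.2 t 13.2 q [-0.5   0.09  1.88  0.54  1.76 -0.82]
 shift units pre-turn [-7.11  0.3   6.93]
 turn units [-0.05 -0.06 -0.13]  shift post-turn [-7.07  0.19  6.98]
jar rect [477.9  22.6] [51.  88.3] u [-0.272  0.962] ctr from mouth edge [0.4781 0.0218]
jar rect [470.4  47.7] [46.9 34.6] u [0.964 0.265] ctr from mouth edge [0.4496 0.0419]
```

```bash
python3 -m pendant '[[-1,0.2,1,0,0,0,0],[-1,0,1,0,0,0,0],[-1,0,1,0,0,0,0],[-1,0,1,0,0,0,0],[-1,0,1,0,0,0,0],[-1,0,0.95,0,0,0,0],[-0.9,0,0.85,0,0,0,0],[0,0,0,0,0,0,0]]'
python3 - <<'E'
from h import *
cc=np.array([.4783,.0219]);u=np.array([-.272,.962])
z=np.array([u[0],u[1],-1])/2**.5
R=Rg(z,[u[1],-u[0],0]);P=np.array([*cc,.026])+.019*z
plan(P,R)
E
python3 -m pendant '[[0,0,0,0,0,0,1],[0,0,0,0,0,0,1],[0,0,0,0,0,0,1],[0,0,0,0,0,0,1],[0,0,0,0,0,0,1],[0,0,0,0,0,0,1],[0,0,0,0,0,0,1],[0,0,0,0,0,0,1]]' 25; python3 -m pendant '[[0,0,0,0,0,0,1]]'
```

```text
time: 13.92
tcp_pos: [0.4698, 0.0362, 0.0144]
ee_rot: [-3.118, -0.795, 1.824]
force: [0.6, 1.2, -0.2]
gripper_width: 1.001
gripper_force: 0.0
tcp [0.4698 0.0362 0.0144] rpy [-3.118 -0.795  1.824] w 94.1 t 13.9 q [-0.49  0.43  1.91  0.54  1.44 -1.01]
 shift units pre-turn [-0.15  0.22 -0.03]
 turn units [-0.1  -0.12 -0.18]  shift post-turn [-0.16  0.21 -0.03]
time: 14.58
tcp_pos: [0.4735, 0.035, 0.018]
ee_rot: [-3.128, -0.79, 1.833]
force: [-0.3, -0.8, 0.6]
gripper_width: 0.491
gripper_force: 24.9
time: 14.67
tcp_pos: [0.4735, 0.0349, 0.018]
ee_rot: [-3.128, -0.79, 1.833]
force: [0.5, -0.4, 1.6]
gripper_width: 0.488
gripper_force: 24.9
```

```bash
python3 -m pendant '[[0.3,0,-0.3,0,0,0,1],[1,0,-1,0,0,0,1],[1,0,-1,0,0,0,1],[1,0,-1,0,0,0,1],[1,0,-1,0,0,0,1],[1,0,-1,0,0,0,1],[1,0,-1,0,0,0,1],[1,0,-1,0,0,0,1]]'; python3 -m pendant '[[0,0,0,0,-1,0,1],[0,0,0,0,-1,0,1],[0,0,0,0,-1,0,1],[0,0,0,0,-1,0,1],[0,0,0,0,-1,0,1],[0,0,0,0,-1,0,1],[0,0,0,0,-1,0,1],[0,0,0,0,-1,0,1]]';python3 -m pendant '[[0,0,0,0,-1,0,1],[0,0,0,0,-1,0,1],[0,0,0,0,-1,0,1],[0,0,0,0,-1,0,1],[0,0,0,0,-1,0,1],[0,0,0,0,-1,0,1],[0,0,0,0,-1,0,1],[0,0,0,0,-1,0,1]]';python3 -m pendant '[[0,0,0,0,-1,0,1],[0,0,0,0,-1,0,1],[0,0,0,0,0,0,1],[0,0,0,0,0,0,1]]'
python3 - <<'E'
from h import *
o=plan([.66,-.037,.2]);R=Ro.from_euler('xyz',o["ee_rot"]).as_matrix();print(R.round(3).tolist())
E
```

```text
time: 15.33
tcp_pos: [0.4751, 0.0347, 0.2258]
ee_rot: [-3.127, -0.79, 1.833]
force: [-0.0, 0.7, -0.7]
gripper_width: 0.491
gripper_force: 24.9
time: 16.0
tcp_pos: [0.4755, 0.0345, 0.225]
ee_rot: [-3.133, -0.088, 1.842]
force: [-0.1, -0.1, -0.2]
gripper_width: 0.488
gripper_force: 24.9
time: 16.67
tcp_pos: [0.4754, 0.0348, 0.2249]
ee_rot: [-3.132, 0.61, 1.849]
force: [0.2, 0.2, -0.8]
gripper_width: 0.492
gripper_force: 24.9
time: 17.0
tcp_pos: [0.4749, 0.0351, 0.2233]
ee_rot: [-3.125, 0.778, 1.856]
force: [0.4, 0.0, -0.6]
gripper_width: 0.484
gripper_force: 24.9
tcp [0.4749 0.0351 0.2233] rpy [-3.125  0.778  1.856] w 45.5 t 17.0 q [ 0.25 -0.09  2.04 -0.82  1.3   0.24]
 shift units pre-turn [-3.5   7.95  4.95]
[[-0.2, 0.963, 0.181], [0.683, 0.27, -0.678], [-0.702, -0.012, -0.712]]
```

```bash
python3 -m pendant '[[0,0,0,-0.65,0,-0.65,1],[0,0,0,-0.65,0,-0.65,1],[0,0,0,-0.65,0,-0.65,1],[0,0,0,-0.65,0,-0.65,1],[0,0,0,-0.65,0,-0.65,1],[0,0,0,-0.65,0,-0.65,1],[0,0,0,-0.65,0,-0.65,1],[0,0,0,-0.65,0,-0.65,1]]';python3 -m pendant '[[0,0,0,-0.65,0,-0.65,1],[0,0,0,-0.5,0,-0.5,1],[0,0,0,0,0,0,1],[0,0,0,0,0,0,1]]'
python3 - <<'E'
from h import *
o=r.observe();R=Ro.from_euler('xyz',o["ee_rot"]).as_matrix();zh=R[:2,2]/np.linalg.norm(R[:2,2])
G=o["tcp_pos"]-.019*R[:,2];print("G",G,"zh",zh,"tilts",R[2])
J=np.array([*(np.array([.6585,-.037])-.006*zh),G[2]])
plan(J+.019*R[:,2])
s=r.camera("scene");t=r.camera("top")
# predicted jar top corners for check
print("proj jar centre top (scene,top):",proj(s,[[*(G[:2]+.006*zh),G[2]+.045]]).round(),proj(t,[[*(G[:2]+.006*zh),G[2]+.045]]).round())
cv2.imwrite("pics/p6.png",np.hstack([cv2.resize(s["color"][100:292,120:376,::-1],(400,300)),cv2.resize(t["color"][90:240,185:385,::-1],(400,300))]))
E
```

```text
time: 17.67
tcp_pos: [0.4759, 0.034, 0.2256]
ee_rot: [-3.138, 0.777, 2.49]
force: [0.3, 0.6, -1.3]
gripper_width: 0.494
gripper_force: 24.9
time: 18.0
tcp_pos: [0.4758, 0.0333, 0.2256]
ee_rot: [-3.139, 0.777, 2.624]
force: [0.3, 0.1, -0.8]
gripper_width: 0.49
gripper_force: 24.9
G [0.4642371  0.03991921 0.23915557] zh [ 0.86745257 -0.49751988] tilts [-0.70094565 -0.00155783 -0.71321299]
tcp [0.4758 0.0333 0.2256] rpy [-3.139  0.777  2.624] w 46.0 t 18.0 q [ 0.06 -0.56  2.38 -0.61  0.73 -0.65]
 shift units pre-turn [-7.16  1.48  7.04]
proj jar centre top (scene,top): [[252. 125.]] [[256. 179.]]
```

View pics/p6.png

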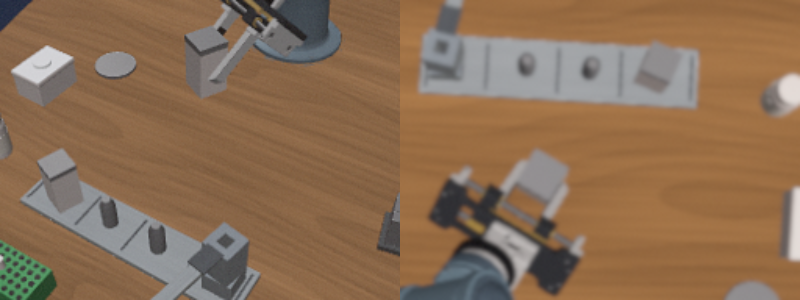

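Both views show jar 2 held closed end up, at top-camera pixel (255.5,177) and scene pixel (252,125.6). I'll triangulate the face so the offset in the grip is known.

Run:
```python
from h import *
o=r.observe();R=Ro.from_euler('xyz',o["ee_rot"]).as_matrix();zh=R[:2,2]/np.linalg.norm(R[:2,2])
G=o["tcp_pos"]-.019*R[:,2];zt=G[2]+.045
t=r.camera("top");s=r.camera("scene")
X=[]
for c,b in((t,(238,160,40,36)),(s,(225,105,50,40))):
    x,y,w,h=b;im=c["color"][y:y+h,x:x+w].astype(int);g=im.sum(2)/3;v=g[int(h/2)-1:int(h/2)+2,int(w/2)-1:int(w/2)+2].mean()
    q=proj(c,[[*(G[:2]+.006*zh),zt]])[0]-[x,y];v=np.median(g[int(q[1])-2:int(q[1])+3,int(q[0])-2:int(q[0])+3])
    m=((abs(g-v)<14)&(np.ptp(im,axis=2)<22)).astype(np.uint8);m=cv2.morphologyEx(m,cv2.MORPH_OPEN,np.ones((3,3)))
    n,l,st,ce=cv2.connectedComponentsWithStats(m);k=l[int(q[1]),int(q[0])];
    ct=cv2.findContours((l==k).astype(np.uint8),0,1)[0][0];rc=cv2.minAreaRect(ct)
    W=plane(c,np.array(ct[:,0]+[x,y],float),zt)[:,:2];rw=cv2.minAreaRect(np.float32(W*1000))
    print("val",v,"area",st[k,4],"px",np.array(rc[0])+[x,y],"world",np.round(rw,1) if 0 else rw); X.append(np.array(rc[0])+[x,y])
p=tri(t,X[0],s,X[1]);print("tri",p.round(4),"G",G.round(4),"along zh",(p[:2]-G[:2])@zh)
```

```text
val 145.66666666666666 area 372 px [256.10000038 177.19999886] world ((472.99908447265625, 36.219215393066406), (52.67179489135742, 44.2558708190918), 61.88993453979492)
val 130.0 area 236 px [252.05000114 124.65000153] world ((466.12255859375, 34.96110916137695), (45.565956115722656, 46.100833892822266), 60.9217529296875)
tri [0.4722 0.0371 0.2875] G [0.4644 0.0408 0.2386] along zh 0.008571045384171784
```

```bash
python3 -m pendant '[[0,0.18,0,0,0,0,1],[-0.9,0.18,0.9,0,0,0,1]]' >/dev/null
python3 - <<'E'
from h import *
o=r.observe();R=Ro.from_euler('xyz',o["ee_rot"]).as_matrix();zh=R[:2,2]/np.linalg.norm(R[:2,2])
J=np.array([*(np.array([.659,-.037])-.007*zh),.235])
print(o["tcp_pos"]);plan(J+.019*R[:,2])
E
```

```text
[0.50040978 0.03013422 0.22332573]
tcp [0.5004 0.0301 0.2233] rpy [-3.137  0.774  2.633] w 46.0 t 18.4 q [ 0.04 -0.48  2.33 -0.62  0.69 -0.65]
 shift units pre-turn [-6.28  0.96  6.27]
```

```bash
python3 -m pendant '[[-0.8,0.12,0.8,0,0,0,1],[-0.8,0.12,0.8,0,0,0,1],[-0.8,0.12,0.8,0,0,0,1],[-0.8,0.12,0.8,0,0,0,1],[-0.8,0.12,0.8,0,0,0,1],[-0.8,0.12,0.8,0,0,0,1],[-0.8,0.12,0.8,0,0,0,1],[-0.65,0.1,0.65,0,0,0,1]]';python3 -m pendant '[[0,0,0,0,0,0,1],[0,0,0,0,0,0,1],[0,0,0,0,0,0,1]]'
python3 - <<'E'
from h import *
o=r.observe();R=Ro.from_euler('xyz',o["ee_rot"]).as_matrix();zh=R[:2,2]/np.linalg.norm(R[:2,2])
J=np.array([*(np.array([.659,-.037])-.007*zh),.13])
plan(J+.019*R[:,2],Rg([*zh,-1],[-zh[1],zh[0],0]))
J[2]=.0575;plan(J+.019*R[:,2])
E
```

```text
time: 19.03
tcp_pos: [0.666, -0.0425, 0.2211]
ee_rot: [-3.136, 0.774, 2.631]
force: [0.7, 0.2, -0.7]
gripper_width: 0.49
gripper_force: 24.9
time: 19.28
tcp_pos: [0.6638, -0.0417, 0.221]
ee_rot: [-3.136, 0.773, 2.631]
force: [-0.4, 0.3, -0.2]
gripper_width: 0.487
gripper_force: 24.9
tcp [ 0.6638 -0.0417  0.221 ] rpy [-3.136  0.773  2.631] w 45.8 t 19.3 q [-0.12 -0.05  2.   -0.57  0.53 -0.78]
 shift units pre-turn [3.66 0.11 3.73]
 turn units [ 0.   -0.14  0.07]  shift post-turn [3.71 0.08 3.69]
tcp [ 0.6638 -0.0417  0.221 ] rpy [-3.136  0.773  2.631] w 45.8 t 19.3 q [-0.12 -0.05  2.   -0.57  0.53 -0.78]
 shift units pre-turn [6.19 0.12 6.33]
```

```bash
python3 -m pendant '[[0.9,0.1,0.9,0,-0.14,0.07,1],[0.9,0,0.9,0,0,0,1],[0.9,0,0.9,0,0,0,1],[0.5,0,0.5,0,0,0,1],[0.5,0,0.5,0,0,0,1],[0.5,0,0.5,0,0,0,1],[0.5,0,0.5,0,0,0,1],[0.5,0,0.5,0,0,0,1]]'; python3 -m pendant '[[0.5,0,0.5,0,0,0,1],[0.2,0,0.2,0,0,0,1],[0.1,0,0.1,0,0,0,1],[0,0,0,0,0,0,1],[0,0,0,0,0,0,1]]'
```

```text
time: 19.95
tcp_pos: [0.6659, -0.0428, 0.0849]
ee_rot: [3.133, 0.761, 2.624]
force: [0.4, -0.6, -0.7]
gripper_width: 0.49
gripper_force: 24.9
time: 20.37
tcp_pos: [0.6673, -0.045, 0.0703]
ee_rot: [3.127, 0.746, 2.622]
force: [1.2, 0.7, -0.7]
gripper_width: 0.489
gripper_force: 24.9
```

Run:
```python
from h import *
o=plan([.66,-.037,.044]);s=r.camera("scene");w=r.camera("wrist")
cv2.imwrite("pics/p7.png",np.hstack([cv2.resize(s["color"][100:292,70:326,::-1],(400,300)),cv2.resize(w["color"][:,:,::-1],(400,300))]))
```

```text
tcp [ 0.6673 -0.045   0.0703] rpy [3.127 0.746 2.622] w 46.0 t 20.4 q [-0.13  0.21  2.04 -0.95  0.3  -0.36]
 shift units pre-turn [1.27 0.16 0.62]
```

View pics/p7.png

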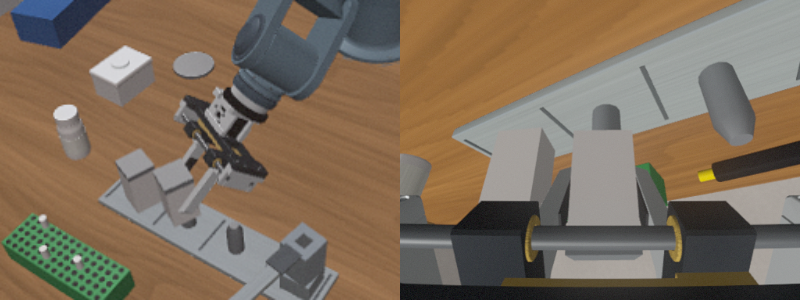

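The scene and wrist views show jar 2 over peg2, stopped 27 mm high because joint 4 is at its limit and the wrist is nearly straight. I'll lift off, yaw back so the tool points more towards −y, and lower again.

```bash
python3 -m pendant '[[-0.5,0,-0.5,0,0,0,1],[-0.7,0,-0.7,0,0,0,1],[-0.7,0,-0.7,0,0,0,1],[-0.7,0,-0.7,0,0,0,1],[-0.7,0,-0.7,0,0,0,1],[-0.3,0,-0.3,0,0,0,1],[0,0,0,0.7,0,0.7,1],[0,0,0,0.7,0,0.7,1]]'; python3 -m pendant '[[0,0,0,0.7,0,0.7,1],[0,0,0,0.7,0,0.7,1],[0,0,0,0.7,0,0.7,1],[0,0,0,0.7,0,0.7,1],[0,0,0,0.7,0,0.7,1],[0,0,0,0.5,0,0.5,1],[0,0,0,0,0,0,1],[0,0,0,0,0,0,1]]'
python3 - <<'E'
from h import *
o=r.observe();R=Ro.from_euler('xyz',o["ee_rot"]).as_matrix();zh=R[:2,2]/np.linalg.norm(R[:2,2])
print(zh, R[2]);J=np.array([*(np.array([.659,-.037])-.007*zh),.15])
R2=Rg([*zh,-1],[-zh[1],zh[0],0]);plan(J+.019*R2[:,2],R2)
E
```

```text
time: 21.13
tcp_pos: [0.6699, -0.0487, 0.173]
ee_rot: [3.135, 0.747, 2.449]
force: [-0.7, -1.0, -1.4]
gripper_width: 0.487
gripper_force: 24.9
time: 21.8
tcp_pos: [0.6701, -0.0475, 0.171]
ee_rot: [-3.119, 0.747, 1.983]
force: [0.2, 0.2, -1.2]
gripper_width: 0.485
gripper_force: 24.9
[ 0.3698252  -0.92910135] [-0.67976589 -0.01684887 -0.7332356 ]
tcp [ 0.6701 -0.0475  0.171 ] rpy [-3.119  0.747  1.983] w 45.6 t 21.8 q [ 0.03  0.28  1.73 -0.85  1.02  0.05]
 shift units pre-turn [ 1.45 -0.29  1.01]
 turn units [ 0.01 -0.43  0.28]  shift post-turn [ 1.48 -0.32  0.95]
```

```bash
python3 -m pendant '[[0,-0.3,0,0,-0.43,0.28,1],[0.5,0,0,0,0,0,1],[0,0,0,0,0,0,1],[0,0,0,0,0,0,1]]'
python3 - <<'E'
from h import *
o=r.observe();R=Ro.from_euler('xyz',o["ee_rot"]).as_matrix();zh=R[:2,2]/np.linalg.norm(R[:2,2])
print(zh,R[2])
for z in(.15,.0575):
    J=np.array([*(np.array([.659,-.037])-.007*zh),z]);plan(J+.019*R[:,2],Rg([*zh,-1],[-zh[1],zh[0],0]))
E
```

```text
time: 22.13
tcp_pos: [0.661, -0.0432, 0.1635]
ee_rot: [-3.14, 0.784, 1.951]
force: [-0.1, 0.1, -0.9]
gripper_width: 0.49
gripper_force: 24.9
[ 0.36857043 -0.92959983] [-0.70624142 -0.00133742 -0.70796982]
tcp [ 0.661  -0.0432  0.1635] rpy [-3.14   0.784  1.951] w 46.0 t 22.1 q [ 0.05  0.28  1.76 -0.9   1.02  0.13]
 shift units pre-turn [0.96 0.02 0.95]
 turn units [ 0.   -0.01  0.02]  shift post-turn [0.96 0.02 0.95]
tcp [ 0.661  -0.0432  0.1635] rpy [-3.14   0.784  1.951] w 46.0 t 22.1 q [ 0.05  0.28  1.76 -0.9   1.02  0.13]
 shift units pre-turn [4.22 0.03 4.23]
 turn units [ 0.   -0.01  0.02]  shift post-turn [4.23 0.02 4.22]
```

```bash
python3 -m pendant '[[0,0,0,0.7,0,0.7,1],[0,0,0,0.7,0,0.7,1],[0,0,0,0.7,0,0.7,1],[0,0,0,0.7,0,0.7,1],[0,0,0,0.7,0,0.7,1],[0,0,0,0.7,0,0.7,1],[0,0,0,0,0,0,1],[0,0,0,0,0,0,1]]'
python3 - <<'E'
from h import *
o=r.observe();R=Ro.from_euler('xyz',o["ee_rot"]).as_matrix();zh=R[:2,2]/np.linalg.norm(R[:2,2])
print(zh,R[2])
for z in(.15,.0575):
    J=np.array([*(np.array([.659,-.037])-.007*zh),z]);plan(J+.019*R[:,2],Rg([*zh,-1],[-zh[1],zh[0],0]))
E
```

```text
time: 22.8
tcp_pos: [0.6624, -0.0438, 0.1645]
ee_rot: [3.141, 0.785, 1.431]
force: [0.4, 0.0, -0.4]
gripper_width: 0.489
gripper_force: 24.9
[-0.13792862 -0.99044217] [-7.06541682e-01  5.25741249e-04 -7.07671234e-01]
tcp [ 0.6624 -0.0438  0.1645] rpy [3.141 0.785 1.431] w 46.0 t 22.8 q [ 0.06  0.49  1.48 -0.78  1.42  0.42]
 shift units pre-turn [ 0.98 -0.22  0.99]
 turn units [-0.   -0.01 -0.01]  shift post-turn [ 0.98 -0.22  0.99]
tcp [ 0.6624 -0.0438  0.1645] rpy [3.141 0.785 1.431] w 46.0 t 22.8 q [ 0.06  0.49  1.48 -0.78  1.42  0.42]
 shift units pre-turn [ 4.25 -0.22  4.27]
 turn units [-0.   -0.01 -0.01]  shift post-turn [ 4.25 -0.22  4.26]
```

```bash
python3 -m pendant '[[0.5,-0.22,0.5,0,0,0,1],[0.5,0,0.5,0,0,0,1],[0.5,0,0.5,0,0,0,1],[0.5,0,0.5,0,0,0,1],[0.5,0,0.5,0,0,0,1],[0.5,0,0.5,0,0,0,1],[0.5,0,0.5,0,0,0,1],[0.5,0,0.5,0,0,0,1]]'; python3 -m pendant '[[0.1,0,0.1,0,0,0,1],[0,0,0,0,0,0,1],[0,0,0,0,0,0,1]]'
python3 - <<'E'
from h import *
o=r.observe();R=Ro.from_euler('xyz',o["ee_rot"]).as_matrix();zh=R[:2,2]/np.linalg.norm(R[:2,2])
J=np.array([*(np.array([.659,-.037])-.007*zh),.0575]);plan(J+.019*R[:,2])
E
```

```text
time: 23.47
tcp_pos: [0.6573, -0.0429, 0.0497]
ee_rot: [3.142, 0.785, 1.43]
force: [-0.0, 0.1, -0.7]
gripper_width: 0.488
gripper_force: 24.9
time: 23.72
tcp_pos: [0.6579, -0.0429, 0.0488]
ee_rot: [3.14, 0.785, 1.429]
force: [-0.0, -0.1, -0.8]
gripper_width: 0.486
gripper_force: 24.9
tcp [ 0.6579 -0.0429  0.0488] rpy [3.14  0.785 1.429] w 45.7 t 23.7 q [ 0.06  0.64  1.5  -0.8   1.3   0.55]
 shift units pre-turn [0.15 0.02 0.18]
```

```bash
python3 -m pendant '[[0.08,0,0.08,0,0,0,1],[0.06,0,0.06,0,0,0,1],[0,0,0,0,0,0,1]]'; python3 -m pendant '[[0,0,0,0,0,0,0.45],[0,0,0,0,0,0,0.35],[0,0,0,0,0,0,0.3],[0,0,0,0,0,0,0.3],[0,0,0,0,0,0,0.3]]'; python3 -m pendant '[[-0.5,0,-0.5,0,0,0,0.25],[-1,0,-1,0,0,0,0.2],[-1,0,-1,0,0,0,0],[-1,0,-1,0,0,0,0],[-1,0,-1,0,0,0,0],[-1,0,-1,0,0,0,0],[-1,0,-1,0,0,0,0],[-1,0,-1,0,0,0,0]]'
python3 - <<'E'
from h import *
o=plan([.44,.38,.3]);s=r.camera("scene");t=r.camera("top")
cv2.imwrite("pics/p8.png",np.hstack([cv2.resize(s["color"][140:300,100:313,::-1],(400,300)),cv2.resize(t["color"][70:220,185:385,::-1],(400,300))]))
E
```

```text
time: 23.97
tcp_pos: [0.6578, -0.0429, 0.045]
ee_rot: [3.14, 0.785, 1.429]
force: [-0.1, 0.5, -0.7]
gripper_width: 0.485
gripper_force: 24.9
time: 24.38
tcp_pos: [0.6576, -0.0429, 0.0448]
ee_rot: [3.14, 0.785, 1.429]
force: [-0.7, 0.1, -0.5]
gripper_width: 0.697
gripper_force: 0.0
time: 25.05
tcp_pos: [0.6572, -0.0429, 0.2596]
ee_rot: [3.139, 0.785, 1.428]
force: [-0.1, 0.1, 0.3]
gripper_width: 0.996
gripper_force: 0.0
tcp [ 0.6572 -0.0429  0.2596] rpy [3.139 0.785 1.428] w 93.6 t 25.1 q [ 0.06  0.39  1.44 -0.77  1.53  0.32]
 shift units pre-turn [ 12.29 -13.72 -15.17]
```

View pics/p8.png

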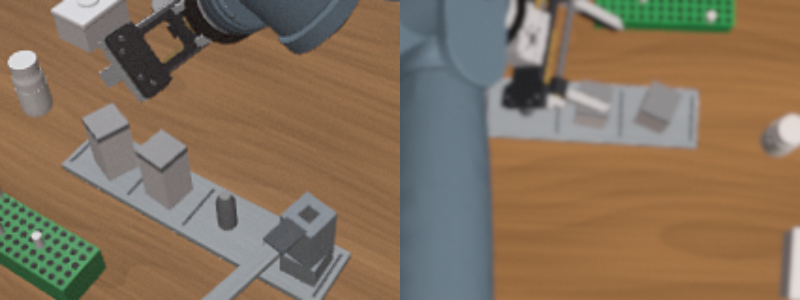

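Both jars stand down on their pegs: scene composite (110,140) is peg1 and (165,170) is peg2. Now the key. I'll bring the tool upright, move towards the holder at a safe height, and measure the key, the neighbouring keys and the bar.

```bash
python3 -m pendant '[[0,0,0,0,1,0,0],[0,0,0,0,1,0,0],[0,0,0,0,1,0,0],[0,0,0,0,1,0,0],[0,0,0,0,1,0,0],[0,0,0,0,1,0,0],[0,0,0,0,1,0,0],[0,0,0,0,1,0,0]]'; python3 -m pendant '[[0,0,0,0,1,0,0],[0,0,-1,0,0,0,0],[0,0,-1,0,0,0,0],[0,0,-1,0,0,0,0],[0,0,0,0,0,0,0]]'
python3 - <<'E'
from h import *
t=r.camera("top");s=r.camera("scene")
for n,c,b in(("t",t,(60,175,85,65)),("s",s,(375,165,90,90))):
    x,y,w,h=b;g=c["color"][y:y+h,x:x+w].max(2);m=(g<62).astype(np.uint8)
    for k in cv2.findContours(m,0,1)[0]:
        if cv2.contourArea(k)>25: print(n,(np.array(cv2.minAreaRect(k)[0])+[x,y]).round(1),np.round(cv2.minAreaRect(k)[1],1))
for p,q in (((124,191),(391,220)),((80,191),(407,183)),((118,229),(443,226))): print(tri(t,p,s,q).round(3))
a=plane(t,[(205.6,113),(213,94),(235,8)],.119);print(a.round(3)); d=a[2]-a[0];print("bar world angle",np.arctan2(d[1],d[0]))
plan([.44,.33,.33])
E
```

```text
time: 25.82
tcp_pos: [0.6572, -0.0427, 0.2572]
ee_rot: [3.14, 0.083, 1.43]
force: [0.5, -0.3, 0.1]
gripper_width: 1.0
gripper_force: 0.0
time: 26.23
tcp_pos: [0.6587, -0.0435, 0.3216]
ee_rot: [3.134, 0.0, 1.43]
force: [-0.3, 0.3, 1.3]
gripper_width: 1.001
gripper_force: 0.0
t [117.7 228.6] [15.7 12.4]
t [124.  191.2] [8.7 9.9]
t [ 79.8 190.9] [13.2 16.1]
s [443.5 226.7] [22.  23.5]
s [391.2 219.2] [12.6 15.8]
s [406.4 183.4] [17.5 20.8]
[0.44  0.391 0.131]
[0.436 0.426 0.267]
[0.331 0.472 0.054]
[[0.665 0.178 0.119]
 [0.72  0.16  0.119]
 [0.978 0.107 0.119]]
bar world angle -0.2243991900684319
tcp [ 0.6573 -0.0429  0.3168] rpy [ 3.14 -0.    1.43] w 94.0 t 26.3 q [-0.24  0.2   1.41  0.    1.53 -0.1 ]
 shift units pre-turn [ 16.94 -13.37  -0.68]
```

```bash
python3 -m pendant '[[1,-0.79,0,0,0,0,0],[1,-0.79,0,0,0,0,0],[1,-0.79,0,0,0,0,0],[1,-0.79,0,0,0,0,0],[1,-0.79,0,0,0,0,0],[1,-0.79,0,0,0,0,0],[1,-0.79,0,0,0,0,0],[1,-0.79,0,0,0,0,0]]'; python3 -m pendant '[[1,-0.79,0,0,0,0,0],[1,-0.79,0,0,0,0,0],[1,-0.79,0,0,0,0,0],[1,-0.79,0,0,0,0,0],[1,-0.79,0,0,0,0,0],[1,-0.79,0,0,0,0,0],[1,-0.79,0,0,0,0,0],[1,-0.79,0,0,0,0,0]]'; python3 -m pendant '[[1,-0.7,0,0,0,0,0],[0,0,0,0,0,0,0],[0,0,0,0,0,0,0]]';  python3 - <<'E'
from h import *
o=plan([.44,.391,.33]);c=r.camera("wrist");t=r.camera("top");s=r.camera("scene")
for p,q in (((124,191.2),(391.2,219.2)),((79.8,191),(443.5,226.7)),((117.7,228.6),(406.4,183.4))): print(tri(t,p,s,q).round(3))
cv2.imwrite("pics/w9.png",c["color"][:,:,::-1])
print(proj(c,[[.44,.39,.145],[.44,.39,.072]],o))
E
```

```text
time: 27.0
tcp_pos: [0.5529, 0.1343, 0.3141]
ee_rot: [-3.138, 0.001, 1.43]
force: [-0.2, -0.1, -0.4]
gripper_width: 0.999
gripper_force: 0.0
time: 27.67
tcp_pos: [0.4502, 0.3101, 0.3141]
ee_rot: [-3.139, 0.002, 1.43]
force: [0.3, -0.5, -0.1]
gripper_width: 0.997
gripper_force: 0.0
time: 27.92
tcp_pos: [0.4397, 0.3314, 0.3146]
ee_rot: [-3.14, 0.002, 1.432]
force: [0.3, -0.9, -0.6]
gripper_width: 0.998
gripper_force: 0.0
tcp [0.4397 0.3314 0.3146] rpy [-3.140e+00  2.000e-03  1.432e+00] w 93.9 t 27.9 q [ 0.44 -0.06  1.69 -0.    1.52  0.58]
 shift units pre-turn [ 2.95 -0.4  -0.77]
[0.439 0.391 0.133]
[0.434 0.5   0.166]
[0.338 0.393 0.166]
[[254.07064461 123.25638012]
 [255.16649233 120.34498258]]
```

View pics/w9.png

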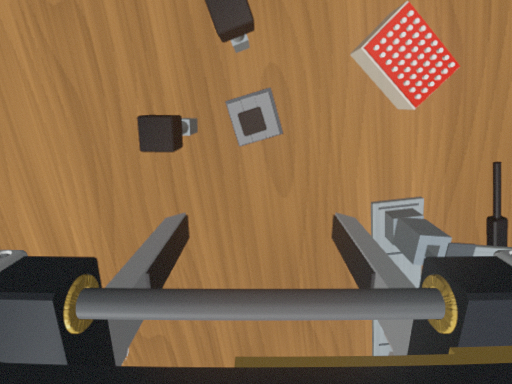

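The wrist view shows the holder block at (254,117) with its small-headed key at (252,122). The large keys are at (165,132) and (230,15), about 100 mm away and roughly 190 mm tall. I'll fit the head and block rectangles.

```bash
cat >> h.py <<'E'
def boxes(c,o,xr,yr,f,z,amin):
    im=c["color"][yr[0]:yr[1],xr[0]:xr[1]];m=f(im.astype(int)).astype(np.uint8)
    k=max(cv2.findContours(m,0,cv2.CHAIN_APPROX_NONE)[0],key=cv2.contourArea);k=cv2.convexHull(k)
    W=plane(c,k[:,0].astype(float)+[xr[0],yr[0]],z,o)[:,:2];q=cv2.minAreaRect(np.float32(W*1000))
    print("ctr",np.round(q[0],1),"size",np.round(q[1],1),"ang",round(q[2],1));return np.array(q[0])/1000,q[2]
E
python3 - <<'E'
from h import *
o=r.observe();c=r.camera("wrist")
print("head");hc,ha=boxes(c,o,(215,292),(80,155),lambda i:i.max(2)<75,.145,50)
print("block");boxes(c,o,(215,292),(80,155),lambda i:((np.ptp(i,axis=2)<28)&(i.max(2)>90))|(i.max(2)<75),.072,50)
E
```

```text
head
ctr [437.8 392.9] size [26.2 25.8] ang 9.0
block
ctr [439.3 394.2] size [65. 65.] ang 8.5
```

```bash
python3 -m pendant '[[1,-0.1,0,0,0,0,0.3],[1,-0.1,0,0,0,-0.9,0.4],[1,0,0,0,0,-0.9,0.4],[0,0,0,0,0,-0.9,0.4],[0,0,1,0,0,-0.63,0.4],[0,0,1,0,0,0,0.4],[0,0,0,0,0,0,0.4],[0,0,0,0,0,0,0.4]]'
python3 - <<'E'
from h import *
o=r.observe();c=r.camera("wrist");p=proj(c,[[.438,.392,.145]],o)[0].astype(int);print(p)
hc,ha=boxes(c,o,(p[0]-35,p[0]+35),(p[1]-35,p[1]+35),lambda i:i.max(2)<75,.145,50)
a=np.deg2rad(8.8+90);plan([*hc,.111],Rg([0,0,-1],[np.sin(a),-np.cos(a),0]))
E
```

```text
time: 28.78
tcp_pos: [0.4438, 0.3903, 0.2756]
ee_rot: [-3.14, 0.001, 1.719]
force: [0.2, -0.0, -0.6]
gripper_width: 0.605
gripper_force: 0.0
[255 177]
ctr [437.2 395.8] size [24.8 29.9] ang 11.9
tcp [0.4444 0.3908 0.2771] rpy [ 3.141 -0.     1.719] w 56.4 t 28.8 q [ 0.53  0.06  1.64 -0.    1.45  0.38]
 shift units pre-turn [ 0.3  -0.32  8.31]
 turn units [ 0.01 -0.   -0.06]  shift post-turn [ 0.3  -0.31  8.31]
```

```bash
python3 -m pendant '[[0.2,-0.3,1,0,0,0,0.4],[0,0,1,0,0,0,0.4],[0,0,1,0,0,0,0.4],[0,0,1,0,0,0,0.4],[0,0,1,0,0,0,0.4],[0,0,1,0,0,0,0.4],[0,0,1,0,0,0,0.4],[0,0,0.7,0,0,0,0.4]]'; python3 -m pendant '[[0,0,0.5,0,0,0,0.4],[0,0,0,0,0,0,0.4],[0,0,0,0,0,0,0.8],[0,0,0,0,0,0,0.8],[0,0,0,0,0,0,0.8],[0,0,0,0,0,0,0.8],[0,0,0,0,0,0,0.8]]' 20
python3 - <<'E'
from h import *
plan([.438,.394,.111])
E
```

```text
time: 29.5
tcp_pos: [0.4381, 0.3943, 0.1227]
ee_rot: [3.14, -0.0, 1.72]
force: [-0.1, 1.1, -1.0]
gripper_width: 0.597
gripper_force: 0.0
time: 30.08
tcp_pos: [0.4378, 0.3947, 0.1136]
ee_rot: [3.14, -0.001, 1.721]
force: [-1.3, -0.5, 4.2]
gripper_width: 0.298
gripper_force: 20.0
tcp [0.4378 0.3947 0.1136] rpy [ 3.140e+00 -1.000e-03  1.721e+00] w 28.0 t 30.1 q [ 0.54  0.2   1.78 -0.    1.15  0.39]
 shift units pre-turn [-0.03  0.01  0.13]
```

The key is gripped at 28 mm, with its tip 101.6 mm below the TCP. Next I'll raise the force, lift it, and hover beside the hub to measure the recess.

```bash
python3 -m pendant '[[0,0,0,0,0,0,0.9],[0,0,-0.5,0,0,0,0.9],[0,0,-1,0,0,0,0.9],[0,0,-1,0,0,0,0.9],[0,0,-1,0,0,0,0.9],[0,0,-1,0,0,0,0.9],[0,0,-1,0,0,0,0.9],[0,0,-1,0,0,0,0.9]]' 50; python3 -m pendant '[[0,0,-1,0,0,0,0.9],[0,0,-1,0,0,0,0.9],[0,0,0,0,0,0.9,0.9],[0,0,0,0,0,0.9,0.9],[0,0,0,0,0,0.9,0.9],[0,0,0,0,0,0.9,0.9],[0,0,0,0,0,0.7,0.9],[0,0,0,0,0,0,0.9]]';  python3 - <<'E'
from h import *
plan([.655,.118,.28])
E
```

```text
time: 30.75
tcp_pos: [0.437, 0.3941, 0.2437]
ee_rot: [-3.142, 0.0, 1.721]
force: [-0.4, -0.0, -1.8]
gripper_width: 0.294
gripper_force: 50.0
time: 31.42
tcp_pos: [0.437, 0.3941, 0.2827]
ee_rot: [3.142, 0.0, 1.344]
force: [-0.1, 0.3, -1.5]
gripper_width: 0.299
gripper_force: 50.0
tcp [0.437  0.3941 0.2827] rpy [3.142 0.    1.344] w 28.1 t 31.4 q [ 0.54  0.05  1.64 -0.    1.46  0.77]
 shift units pre-turn [-11.01  13.72   0.14]
```

```bash
python3 -m pendant '[[-0.8,1,0,0,0,0,0.9],[-0.8,1,0,0,0,0,0.9],[-0.8,1,0,0,0,0,0.9],[-0.8,1,0,0,0,0,0.9],[-0.8,1,0,0,0,0,0.9],[-0.8,1,0,0,0,0,0.9],[-0.8,1,0,0,0,0,0.9],[-0.8,1,0,0,0,0,0.9]]'; python3 -m pendant '[[-0.8,1,0,0,0,0,0.9],[-0.8,1,0,0,0,0,0.9],[-0.8,1,0,0,0,0,0.9],[-0.8,1,0,0,0,0,0.9],[-0.7,1,0,0,0,0,0.9],[-0.7,0.7,0,0,0,0,0.9],[0,0,0,0,0,0,0.9],[0,0,0,0,0,0,0.9]]';  python3 - <<'E'
from h import *
o=plan([.664,.178,.28]);c=r.camera("wrist");p=proj(c,[[.664,.178,.12]],o)[0];print(p)
x,y=(p-[60,45]).astype(int);x=max(x,0);y=max(y,0);print(x,y)
cv2.imwrite("pics/w10.png",cv2.resize(c["color"][y:y+90,x:x+120,::-1],(800,600),interpolation=cv2.INTER_CUBIC))
E
```

```text
time: 32.08
tcp_pos: [0.565, 0.2327, 0.2828]
ee_rot: [3.142, -0.0, 1.347]
force: [0.1, -0.1, -1.5]
gripper_width: 0.294
gripper_force: 50.0
time: 32.75
tcp_pos: [0.6552, 0.1179, 0.2824]
ee_rot: [-3.141, -0.0, 1.345]
force: [-0.0, 0.2, -1.9]
gripper_width: 0.294
gripper_force: 50.0
tcp [0.6552 0.1179 0.2824] rpy [-3.141 -0.     1.345] w 27.7 t 32.8 q [0.01 0.23 1.43 0.   1.48 0.23]
 shift units pre-turn [ 3.03 -0.25  0.12]
[256.43304914 121.66247779]
196 76
```

View pics/w10.png

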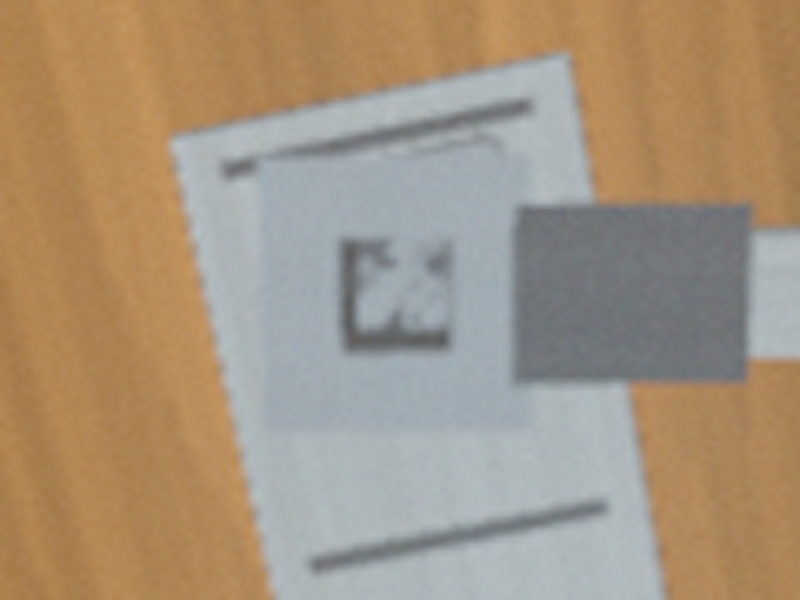

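The recess is a square aligned with the image, centred in the crop at (398,296), so the yaw is right. That corresponds to full-frame pixel (255.7,120.4).

Run:
```python
from h import *
o=r.observe();c=r.camera("wrist")
P=plane(c,[(255.7-.4,120.4-.4)],.12,o)[0];print(P)
plan([P[0],P[1],.25]);
# angle check: hub edges 262..532 wide;
```

```text
[0.66278204 0.18094491 0.12      ]
tcp [0.6547 0.1193 0.2826] rpy [-3.141 -0.     1.347] w 27.7 t 32.9 q [0.01 0.23 1.43 0.   1.48 0.23]
 shift units pre-turn [ 3.1  -0.29  1.63]
```

```bash
python3 -m pendant '[[0.8,-0.1,0.3,0,0,0,0.9],[0.8,-0.1,0.3,0,0,0,0.9],[0.8,-0.1,0.3,0,0,0,0.9],[0.6,0,0.3,0,0,0,0.9],[0,0,0.5,0,0,0,0.9],[0,0,0.5,0,0,0,0.9],[0,0,0,0,0,0,0.9],[0,0,0,0,0,0,0.9]]';  python3 - <<'E'
from h import *
o=plan([.6635,.1795,.2216]);c=r.camera("wrist")
# key shaft columns: difference of rows; print gray profile across around the shaft and along the tip
g=cv2.cvtColor(c["color"],cv2.COLOR_RGB2GRAY).astype(int)
R=Ro.from_euler('xyz',o["ee_rot"]).as_matrix();T=o["tcp_pos"]
print(proj(c,[T+R@[0,0,.1016],T+R@[0,0,.0856],T+R@[0,0,.0466],[.6635,.1795,.12]],o).round(1).tolist())
for y in range(150,232,6): print(y,g[y,236:286:2].tolist())
E
```

```text
time: 33.52
tcp_pos: [0.6621, 0.1779, 0.2372]
ee_rot: [-3.14, 0.001, 1.345]
force: [0.1, 0.4, -1.5]
gripper_width: 0.294
gripper_force: 50.0
tcp [0.6621 0.1779 0.2372] rpy [-3.140e+00  1.000e-03  1.345e+00] w 27.6 t 33.5 q [ 0.1   0.31  1.43 -0.    1.41  0.32]
 shift units pre-turn [0.09 0.05 0.78]
[[260.8, 187.1], [260.8, 191.6], [261.0, 204.9], [261.9, 181.3]]
150 [186, 179, 105, 98, 96, 101, 100, 99, 105, 108, 105, 106, 110, 110, 109, 109, 109, 109, 109, 112, 108, 112, 155, 185, 184]
156 [182, 179, 120, 96, 99, 95, 99, 96, 97, 100, 96, 99, 98, 97, 96, 101, 97, 99, 99, 101, 102, 98, 97, 138, 184]
162 [180, 180, 172, 171, 170, 173, 171, 170, 171, 170, 168, 169, 168, 172, 170, 171, 169, 172, 171, 171, 167, 171, 171, 173, 180]
168 [180, 177, 174, 173, 173, 171, 172, 172, 174, 172, 170, 170, 168, 171, 171, 170, 169, 169, 174, 173, 172, 170, 161, 114, 113]
174 [176, 178, 169, 170, 169, 169, 169, 169, 131, 116, 143, 140, 118, 111, 111, 117, 115, 133, 171, 171, 169, 173, 153, 119, 118]
180 [180, 178, 171, 171, 167, 169, 169, 170, 132, 98, 100, 99, 93, 105, 96, 98, 99, 136, 170, 171, 170, 
[... 282 characters left out ...]
8 [148, 182, 169, 168, 168, 169, 169, 152, 135, 136, 136, 132, 135, 149, 151, 151, 150, 166, 168, 170, 169, 168, 168, 168, 153]
204 [147, 170, 181, 178, 181, 178, 182, 179, 152, 89, 101, 105, 106, 105, 103, 108, 176, 175, 179, 182, 183, 181, 182, 183, 184]
210 [138, 143, 170, 180, 179, 178, 181, 184, 98, 92, 102, 106, 108, 106, 110, 105, 127, 181, 180, 183, 186, 182, 182, 183, 184]
216 [90, 56, 47, 50, 48, 50, 49, 53, 49, 57, 55, 51, 52, 48, 52, 53, 53, 51, 47, 50, 52, 50, 57, 58, 102]
222 [57, 49, 47, 52, 52, 52, 56, 51, 53, 47, 47, 48, 52, 51, 53, 48, 52, 50, 45, 52, 54, 52, 48, 51, 52]
228 [49, 50, 49, 53, 50, 47, 55, 52, 54, 45, 49, 49, 52, 54, 54, 54, 47, 51, 44, 50, 43, 55, 51, 49, 50]
```

```bash
python3 -m pendant '[[0.14,0.04,0.3,0,0,0,0.9],[0,0,0.3,0,0,0,0.9],[0,0,0.3,0,0,0,0.9],[0,0,0.3,0,0,0,0.9],[0,0,0.2,0,0,0,0.9],[0,0,0,0,0,0,0.9]]'; python3 -m pendant '[[0,0,0.3,0,0,0,0.9],[0,0,0.3,0,0,0,0.9],[0,0,0.1,0,0,0,0.9],[0,0,0,0,0,0,0.9]]'
```

```text
time: 34.07
tcp_pos: [0.6634, 0.1808, 0.209]
ee_rot: [-3.14, 0.001, 1.345]
force: [-0.8, -1.0, -1.8]
gripper_width: 0.297
gripper_force: 50.0
time: 34.4
tcp_pos: [0.6637, 0.181, 0.1957]
ee_rot: [-3.14, 0.0, 1.345]
force: [0.2, 0.9, -1.5]
gripper_width: 0.294
gripper_force: 50.0
```

```bash
python3 -m pendant '[[0,0,0.4,0,0,0,0.9],[0,0,0.4,0,0,0,0.9],[0,0,0.4,0,0,0,0.9],[0,0,0.4,0,0,0,0.9],[0,0,0.3,0,0,0,0.9],[0,0,0.1,0,0,0,0.9],[0,0,0,0,0,0,0.9]]'; python3 -m pendant '[[0,0,0.1,0,0,0,0.9],[0,0,0,0,0,0,0.9],[0,0,0,0,0,0,0.9]]'
```

```text
time: 34.98
tcp_pos: [0.6637, 0.181, 0.1556]
ee_rot: [-3.14, 0.0, 1.345]
force: [0.5, 0.0, -1.3]
gripper_width: 0.292
gripper_force: 50.0
time: 35.23
tcp_pos: [0.6645, 0.181, 0.1552]
ee_rot: [3.14, -0.0, 1.345]
force: [0.1, -0.2, -1.6]
gripper_width: 0.296
gripper_force: 50.0
```

```bash
python3 -m pendant '[[0,0,0.12,0,0,0,0.9],[0,0,0,0,0,0.8,0.9],[0,0,0,0,0,0.8,0.9],[0,0,0,0,0,0.8,0.9],[0,0,0,0,0,0.8,0.9],[0,0,0,0,0,0.8,0.9],[0,0,0,0,0,0.8,0.9],[0,0,0,0,0,0.8,0.9]]' 60; python3 -m pendant '[[0,0,0,0,0,0.8,0.9],[0,0,0,0,0,0.8,0.9],[0,0,0,0,0,0.8,0.9],[0,0,0,0,0,0.8,0.9],[0,0,0,0,0,0.8,0.9],[0,0,0,0,0,0.8,0.9],[0,0,0,0,0,0.8,0.9],[0,0,0,0,0,0,0.9]]'
python3 - <<'E'
from h import *
o=plan([.6635,.1805,.153]);print(o["torque"].round(3),o["force"].round(1))
c=r.camera("top");im=c["color"].astype(int)
# bar visible? print projected line pixels grey level at candidate angles
for a in np.arange(-1.7,-.1,.1):
    X=[[.6635+d*np.cos(a),.180+d*np.sin(a),.119] for d in(.1,.15,.2,.25,.3)]
    p=proj(c,X).round().astype(int);print(round(a,2),[im[y,x].tolist() for x,y in p])
E
```

```text
time: 35.9
tcp_pos: [0.6654, 0.1812, 0.1528]
ee_rot: [3.139, -0.003, 0.854]
force: [2.7, -0.0, -4.7]
gripper_width: 0.293
gripper_force: 60.0
time: 36.57
tcp_pos: [0.666, 0.18, 0.1529]
ee_rot: [3.138, -0.004, 0.366]
force: [6.4, -2.6, -4.1]
gripper_width: 0.292
gripper_force: 60.0
tcp [0.666  0.18   0.1529] rpy [ 3.138 -0.004  0.366] w 27.4 t 36.6 q [ 0.1   0.38  1.49 -0.    1.27  1.31]
 shift units pre-turn [-0.11 -0.07 -0.01]
[-0.603 -1.16   0.01 ] [ 6.4 -2.6 -4.1]
-1.7 [[163, 165, 168], [163, 165, 168], [139, 136, 138], [153, 155, 158], [126, 117, 115]]
-1.6 [[163, 165, 168], [163, 165, 168], [144, 140, 143], [146, 148, 151], [144, 141, 143]]
-1.5 [[163, 165, 169], [162, 163, 166], [146, 137, 134], [156, 112, 70], [153, 125, 105]]
-1.4 [[165, 149, 142], [155, 109, 67], [157, 111, 67], [157, 111, 68], [158, 111, 67]]
-1.3 [[157, 111, 67], [152, 107, 66], [154, 108, 66], [152, 107, 64], [153, 108, 66]]
-1.2 [[155, 109, 67], [149, 104, 62], [149, 104, 63], [132, 104, 61], [50, 118, 67]]
-1.1 [[154, 133, 120], [156, 114, 79], [154, 108, 65], [53, 122, 71], [52, 118, 68]]
-1.0 [[88, 89, 92], [161, 164, 167], [160, 162, 165], [158, 160, 163], [157, 160, 162]]
-0.9 [[67, 66, 69], [153, 137, 128], [153, 107, 67], [161, 114, 69], [149, 105, 64]]
-0.8 [[67, 67, 70], [154, 108, 66], [133, 99, 50], [152, 107, 65], [155, 108, 66]]
-0.7 [[62, 62, 66], [150, 105, 63], [48, 46, 46], [144, 100, 62], [156, 111, 68]]
-0.6 [[63, 64, 68], [149, 104, 63], [140, 99, 60], [157, 110, 66], [150, 104, 63]]
-0.5 [[63, 72, 80], [110, 76, 49], [153, 107, 66], [159, 112, 69], [193, 184, 175]]
-0.4 [[81, 93, 105], [45, 42, 44], [149, 104, 63], [155, 108, 65], [190, 184, 177]]
-0.3 [[109, 125, 137], [52, 51, 54], [147, 103, 63], [152, 106, 64], [198, 192, 185]]
-0.2 [[108, 125, 137], [78, 91, 101], [146, 103, 63], [145, 101, 61], [200, 193, 187]]
```

The bar follows the key: it is now at −1.0 rad in the world frame with about 0.2 rad of play, and about 0.6 rad remains.

```bash
python3 -m pendant '[[0,0,0,0,0,0.9,0.9],[0,0,0,0,0,0.9,0.9],[0,0,0,0,0,0.9,0.9],[0,0,0,0,0,0.9,0.9],[0,0,0,0,0,0.9,0.9],[0,0,0,0,0,0.9,0.9],[0,0,0,0,0,0.6,0.9],[0,0,0,0,0,0,0.9]]'; python3 -m pendant '[[0,0,0,0,0,0.4,0.9],[0,0,0,0,0,0.3,0.9],[0,0,0,0,0,0.2,0.9],[0,0,0,0,0,0,0.9],[0,0,0,0,0,0,0.9]]'
cat > bar.py <<'E'
from h import *
o=plan([.6635,.1805,.153]);print(o["torque"].round(3),o["force"].round(1))
# bar direction by the top camera: wood/deck seen vs steel; edge of strip past the deck; sample brightness on arcs
c=r.camera("top");im=c["color"].astype(int)
for d in(.15,.2,.24,.29,.325):
    A=np.arange(-1.75,-1.2,.02);p=proj(c,[[.6635+d*np.cos(a),.180+d*np.sin(a),.119] for a in A]).round().astype(int)
    print(d,"".join("w" if np.ptp(im[y,x])>50 else ("B" if im[y,x].max()>152 else "g") for x,y in p))
print([round(a,2) for a in A[::5]])
E
python3 bar.py
```

```text
time: 37.28
tcp_pos: [0.666, 0.1786, 0.1529]
ee_rot: [3.138, -0.005, -0.157]
force: [4.9, -6.2, -3.7]
gripper_width: 0.29
gripper_force: 60.0
time: 37.7
tcp_pos: [0.6659, 0.1784, 0.1529]
ee_rot: [3.138, -0.006, -0.233]
force: [4.5, -6.8, -2.1]
gripper_width: 0.293
gripper_force: 60.0
tcp [0.6659 0.1784 0.1529] rpy [ 3.138 -0.006 -0.233] w 27.5 t 37.7 q [ 0.1   0.38  1.49 -0.01  1.27  1.91]
 shift units pre-turn [-0.14 -0.08 -0.01]
[-1.656 -1.116  0.036] [ 4.5 -6.8 -2.1]
0.15 BBBBBBBBBBBBBBBwwwwwwwwwwwww
0.2 gggggggBBBBBBgwwwwwwwwwwwwww
0.24 BBBBBBggBBBBwwwwwwwwwwwwwwww
0.29 BgggggggBBBBwwwwwwwwwwwwwwww
0.325 BBBgggggBBBBwwwwwwwwwwwwgwww
[np.float64(-1.75), np.float64(-1.65), np.float64(-1.55), np.float64(-1.45), np.float64(-1.35), np.float64(-1.25)]
```

```bash
python3 -m pendant '[[0,0,0,0,0,0.4,0.9],[0,0,0,0,0,0.4,0.9],[0,0,0,0,0,0,0.9],[0,0,0,0,0,0,0.9]]'; python3 bar.py
```

```text
time: 38.08
tcp_pos: [0.6659, 0.1781, 0.1529]
ee_rot: [3.138, -0.006, -0.302]
force: [3.8, -7.3, -2.7]
gripper_width: 0.296
gripper_force: 60.1
tcp [0.6659 0.1781 0.1529] rpy [ 3.138 -0.006 -0.302] w 27.8 t 38.1 q [ 0.1   0.38  1.49 -0.01  1.27  1.97]
 shift units pre-turn [-0.15 -0.08 -0.01]
[-1.717 -1.012  0.463] [ 3.8 -7.3 -2.7]
0.15 BBBBBBBBBBBBBBBwwwwwwwwwwwww
0.2 ggggggBBBBBgggwwwwwwwwwwwwww
0.24 BBBBBgBBBBBBwwwwwwwwwwwwwwww
0.29 BggggggBBBgBwwwwwwwwwwwwwwww
0.325 BBBggggBBBgwwwwwwwwwwwwwgwww
[np.float64(-1.75), np.float64(-1.65), np.float64(-1.55), np.float64(-1.45), np.float64(-1.35), np.float64(-1.25)]
```

The torque about z rose to 0.46 N m, so the bar is at its stop. I'll hold, back off to mid-play, then lift out.

```bash
python3 -m pendant '[[0,0,0,0,0,0,0.9],[0,0,0,0,0,0,0.9],[0,0,0,0,0,0,0.9],[0,0,0,0,0,0,0.9],[0,0,0,0,0,-0.8,0.9],[0,0,0,0,0,-0.8,0.9],[0,0,0,0,0,-0.9,0.9],[0,0,0,0,0,0,0.9]]'; python3 bar.py; python3 -m pendant '[[0,0,-0.5,0,0,0,0.9],[0,0,-0.8,0,0,0,0.9],[0,0,-0.8,0,0,0,0.9],[0,0,-0.8,0,0,0,0.9],[0,0,-0.8,0,0,0,0.9],[0,0,-0.8,0,0,0,0.9],[0,0,-1,0,0,0,0.9],[0,0,-1,0,0,0,0.9]]'; python3 bar.py
```

```text
time: 38.8
tcp_pos: [0.6652, 0.1797, 0.153]
ee_rot: [3.14, -0.003, -0.084]
force: [2.4, -5.2, -0.9]
gripper_width: 0.291
gripper_force: 60.0
tcp [0.6652 0.1797 0.153 ] rpy [ 3.14e+00 -3.00e-03 -8.40e-02] w 27.3 t 38.8 q [ 0.1   0.38  1.49 -0.    1.27  1.76]
 shift units pre-turn [-0.09 -0.03  0.  ]
[-1.148 -0.73   0.056] [ 2.4 -5.2 -0.9]
0.15 BBBBBBBBBBBBBBBwwwwwwwwwwwww
0.2 ggggggBBBBBgggwwwwwwwwwwwwww
0.24 BBBBBgBBBBBBwwwwwwwwwwwwwwww
0.29 BggggggBBBgBwwwwwwwwwwwwwwww
0.325 BBBggggBBBgwwwwwwwwwwwwwgwww
[np.float64(-1.75), np.float64(-1.65), np.float64(-1.55), np.float64(-1.45), np.float64(-1.35), np.float64(-1.25)]
time: 39.52
tcp_pos: [0.6632, 0.1817, 0.2827]
ee_rot: [-3.14, 0.002, -0.087]
force: [0.7, -0.5, -1.8]
gripper_width: 0.293
gripper_force: 60.0
tcp [0.6632 0.1817 0.2827] rpy [-3.14e+00  2.00e-03 -8.70e-02] w 27.6 t 39.5 q [0.1  0.28 1.37 0.   1.49 1.76]
 shift units pre-turn [0.03 0.07 6.48]
[ 0.084 -0.017 -0.002] [ 0.7 -0.5 -1.8]
0.15 BBBBBBBBBBBBBBBwwwwwwwwwwwww
0.2 ggggggBBBBBgggwwwwwwwwwwwwww
0.24 BBBBBgBBBBBBwwwwwwwwwwwwwwww
0.29 BggggggBBBgBwwwwwwwwwwwwwwww
0.325 BBBggggBBBgwwwwwwwwwwwwwgwww
[np.float64(-1.75), np.float64(-1.65), np.float64(-1.55), np.float64(-1.45), np.float64(-1.35), np.float64(-1.25)]
```

The bar stayed at its stop and the key is out. I'll turn the tool back to the original grasp yaw of 1.721 and return to the holder.

```bash
python3 -m pendant '[[0,0,0,0,0,-1,0.9],[0,0,0,0,0,-1,0.9],[0,0,0,0,0,-1,0.9],[0,0,0,0,0,-1,0.9],[0,0,0,0,0,-1,0.9],[0,0,0,0,0,-1,0.9],[0,0,0,0,0,-1,0.9],[0,0,0,0,0,-1,0.9]]'; python3 -m pendant '[[0,0,0,0,0,-1,0.9],[0,0,0,0,0,-1,0.9],[0,0,0,0,0,-1,0.9],[0,0,0,0,0,-1,0.9],[0,0,0,0,0,-1,0.9],[0,0,0,0,0,-1,0.9],[0,0,0,0,0,-1,0.9],[0,0,0,0,0,-1,0.9]]'; python3 -m pendant '[[0,0,0,0,0,-1,0.9],[0,0,0,0,0,-1,0.9],[0,0,0,0,0,-1,0.9],[0,0,0,0,0,-1,0.9],[0,0,0,0,0,-0.7,0.9],[0,0,0,0,0,0,0.9],[0,0,0,0,0,0,0.9]]'
python3 - <<'E'
from h import *
a=1.721;plan([.4378,.3945,.2827],Rg([0,0,-1],[np.sin(a),-np.cos(a),0]))
E
```

```text
time: 40.23
tcp_pos: [0.6635, 0.1816, 0.2814]
ee_rot: [-3.14, 0.001, 0.616]
force: [-0.8, -0.1, -2.1]
gripper_width: 0.294
gripper_force: 60.0
time: 40.9
tcp_pos: [0.6635, 0.1816, 0.2814]
ee_rot: [-3.14, -0.001, 1.314]
force: [0.4, -0.7, -1.2]
gripper_width: 0.293
gripper_force: 60.0
time: 41.48
tcp_pos: [0.6637, 0.1814, 0.2817]
ee_rot: [-3.141, -0.001, 1.718]
force: [-0.4, 0.3, -1.3]
gripper_width: 0.291
gripper_force: 60.0
tcp [0.6637 0.1814 0.2817] rpy [-3.141e+00 -1.000e-03  1.718e+00] w 27.4 t 41.5 q [ 0.1   0.28  1.37  0.    1.49 -0.05]
 shift units pre-turn [12.2  -9.6  -0.04]
 turn units [-0.01 -0.01 -0.03]  shift post-turn [12.23 -9.57 -0.05]
```

```bash
python3 -m pendant '[[1,-0.79,0,0,0,0,0.9],[1,-0.79,0,0,0,0,0.9],[1,-0.79,0,0,0,0,0.9],[1,-0.79,0,0,0,0,0.9],[1,-0.79,0,0,0,0,0.9],[1,-0.79,0,0,0,0,0.9],[1,-0.79,0,0,0,0,0.9],[1,-0.79,0,0,0,0,0.9]]'; python3 -m pendant '[[1,-0.79,0,0,0,0,0.9],[1,-0.79,0,0,0,0,0.9],[1,-0.79,0,0,0,0,0.9],[0.7,-0.5,0,0,0,0,0.9],[0.5,-0.38,0,0,0,0,0.9],[0,0,0,0,0,0,0.9],[0,0,0,0,0,0,0.9],[0,0,0,0,0,0,0.9]]'
python3 - <<'E'
from h import *
plan([.4378,.3945,.2])
o=r.observe();c=r.camera("wrist");g=cv2.cvtColor(c["color"],cv2.COLOR_RGB2GRAY).astype(int)
R=Ro.from_euler('xyz',o["ee_rot"]).as_matrix();T=o["tcp_pos"]
print(proj(c,[T+R@[0,0,.1016],T+R@[0,0,.0856],T+R@[0,0,.0466],[.4385,.3935,.072]],o).round(1).tolist())
for y in range(150,216,4): print(y,g[y,236:286:2].tolist())
E
```

```text
time: 42.15
tcp_pos: [0.514, 0.3212, 0.2821]
ee_rot: [3.142, -0.001, 1.718]
force: [-0.3, 0.4, -1.4]
gripper_width: 0.293
gripper_force: 60.0
time: 42.82
tcp_pos: [0.4391, 0.3932, 0.2822]
ee_rot: [3.141, 0.0, 1.719]
force: [-0.8, 0.5, -2.4]
gripper_width: 0.295
gripper_force: 60.0
tcp [0.4391 0.3932 0.2822] rpy [3.141 0.    1.719] w 27.7 t 42.8 q [ 0.54  0.05  1.64 -0.    1.46  0.39]
 shift units pre-turn [ 0.08 -0.06  4.11]
[[260.2, 187.2], [260.2, 191.7], [260.3, 205.1], [259.6, 165.6]]
150 [134, 164, 164, 164, 165, 161, 164, 160, 150, 162, 161, 164, 163, 162, 164, 157, 164, 162, 162, 163, 163, 163, 164, 117, 134]
154 [134, 166, 162, 164, 163, 163, 163, 160, 151, 165, 162, 160, 162, 162, 163, 161, 163, 162, 162, 163, 160, 162, 164, 109, 128]
158 [134, 166, 163, 164, 163, 162, 161, 159, 149, 165, 163, 162, 163, 161, 165, 160, 164, 161, 166, 164, 162, 162, 162, 110, 130]
162 [128, 164, 162, 161, 161, 163, 163, 159, 95, 115, 117, 118, 116, 119, 111, 130, 165, 166, 163, 163, 162, 160, 162, 116, 136]
166 [120, 165, 164, 165, 163, 162, 162, 164, 86, 87, 86, 82, 88, 82, 85, 126, 164, 163,
[... 870 characters left out ...]
, 103, 104, 100, 104, 101, 133, 141, 135, 137, 140, 136, 136, 134]
198 [146, 142, 140, 143, 140, 149, 145, 156, 165, 165, 164, 164, 164, 165, 166, 165, 165, 150, 138, 138, 138, 140, 135, 136, 131]
202 [145, 143, 145, 144, 142, 147, 146, 177, 185, 128, 94, 101, 106, 103, 107, 155, 188, 163, 139, 134, 141, 141, 135, 132, 130]
206 [145, 143, 144, 141, 143, 146, 144, 173, 129, 96, 94, 98, 101, 105, 107, 102, 150, 164, 137, 138, 141, 136, 137, 130, 128]
210 [145, 146, 144, 141, 147, 145, 141, 173, 117, 95, 96, 97, 104, 102, 107, 106, 123, 153, 136, 138, 138, 134, 134, 128, 131]
214 [111, 128, 117, 114, 109, 110, 109, 122, 88, 71, 68, 79, 79, 80, 82, 83, 80, 116, 101, 109, 105, 106, 106, 111, 125]
```

```bash
python3 -m pendant '[[0.02,-0.06,1,0,0,0,0.9],[0,0,1,0,0,0,0.9],[0,0,1,0,0,0,0.9],[0,0,1,0,0,0,0.9],[0,0,0.9,0,0,0,0.9],[0,0,0.3,0,0,0,0.9],[0,0,0,0,0,0,0.9],[0,0,0,0,0,0,0.9]]';python3 -m pendant '[[0,0,0.3,0,0,0,0.9],[0,0,0.3,0,0,0,0.9],[0,0,0.3,0,0,0,0.9],[0,0,0.3,0,0,0,0.9],[0,0,0.2,0,0,0,0.9],[0,0,0,0,0,0,0.9]]'
```

```text
time: 43.53
tcp_pos: [0.4381, 0.3937, 0.1789]
ee_rot: [3.14, -0.0, 1.72]
force: [-0.0, 0.5, -1.7]
gripper_width: 0.292
gripper_force: 60.0
time: 44.03
tcp_pos: [0.4366, 0.3936, 0.1488]
ee_rot: [-3.14, 0.001, 1.721]
force: [0.0, -0.2, -0.4]
gripper_width: 0.293
gripper_force: 60.0
```

```bash
python3 -m pendant '[[0,0,0.4,0,0,0,0.9],[0,0,0.4,0,0,0,0.9],[0,0,0.4,0,0,0,0.9],[0,0,0.3,0,0,0,0.9],[0,0,0.15,0,0,0,0.9],[0,0,0,0,0,0,0.9],[0,0,0,0,0,0,0.9]]'
```

```text
time: 44.62
tcp_pos: [0.4373, 0.394, 0.1171]
ee_rot: [3.141, 0.0, 1.721]
force: [0.1, -0.1, -1.1]
gripper_width: 0.297
gripper_force: 60.0
```

```bash
python3 -m pendant '[[0,0,0.12,0,0,0,0.9],[0,0,0.04,0,0,0,0.9],[0,0,0,0,0,0,0.9],[0,0,0,0,0,0,0.6],[0,0,0,0,0,0,0.5],[0,0,0,0,0,0,0.4],[0,0,0,0,0,0,0.4],[0,0,0,0,0,0,0.4]]';python3 -m pendant '[[0,0,-0.5,0,0,0,0.4],[0,0,-1,0,0,0,0.4],[0,0,-1,0,0,0,0.4],[0,0,-1,0,0,0,0.4],[0,0,-1,0,0,0,0.4],[0,0,-1,0,0,0,0.4],[0,0,-1,0,0,0,0.4],[0,0,-1,0,0,0,0.4]]';python3 -m pendant '[[-1,0,-1,0,0,0,0.3],[-1,0,-1,0,0,0,0.3],[-1,0,-0.5,0,0,0,0.3],[0,0,0,0,0,0,0.3],[0,0,0,0,0,0,0.3]]'
python3 - <<'E'
from h import *
o=plan([.44,.39,.3]);c=r.camera("wrist");t=r.camera("top");s=r.camera("scene")
p=proj(c,[[.438,.392,.145]],o)[0].astype(int);print(p)
boxes(c,o,(p[0]-35,p[0]+35),(p[1]-35,p[1]+35),lambda i:i.max(2)<75,.145,50)
X=[]
for n,c,b in(("t",t,(110,178,30,26)),("s",s,(378,205,30,34))):
    x,y,w,h=b;m=(c["color"][y:y+h,x:x+w].max(2)<62).astype(np.uint8)
    k=max(cv2.findContours(m,0,1)[0],key=cv2.contourArea);X.append(np.array(cv2.minAreaRect(k)[0])+[x,y]);print(n,X[-1].round(1),np.round(cv2.minAreaRect(k)[1],1))
print("key head centre",tri(t,X[0],s,X[1]).round(3))
# jars: bottom faces, scene/top views by grey mask around the expected point
for q in((.6585,-.132),(.659,-.037)):
    print("expected top px",proj(t,[[*q,.102]]).round(0),proj(s,[[*q,.102]]).round(0))
E
python3 bar.py
```

```text
time: 45.28
tcp_pos: [0.4376, 0.3941, 0.1144]
ee_rot: [3.14, -0.0, 1.72]
force: [0.7, 0.1, -0.1]
gripper_width: 0.586
gripper_force: 0.0
time: 45.95
tcp_pos: [0.4372, 0.3939, 0.2661]
ee_rot: [3.14, -0.0, 1.721]
force: [-0.3, 0.5, 0.9]
gripper_width: 0.599
gripper_force: 0.0
time: 46.37
tcp_pos: [0.4466, 0.3344, 0.3155]
ee_rot: [3.139, -0.001, 1.719]
force: [-0.3, 0.7, -0.0]
gripper_width: 0.701
gripper_force: 0.0
tcp [0.4466 0.3344 0.3155] rpy [ 3.139e+00 -1.000e-03  1.719e+00] w 65.8 t 46.4 q [ 0.44 -0.04  1.67  0.    1.51  0.29]
 shift units pre-turn [2.8  0.08 0.78]
[259 123]
ctr [433.2 392.6] size [17.  26.3] ang 11.3
t [111.5 189. ] [1.3 3.6]
s [391.1 218.9] [12.9 16.2]
key head centre [0.447 0.405 0.149]
expected top px [[315. 120.]] [[155. 205.]]
expected top px [[282. 119.]] [[185. 220.]]
tcp [0.4456 0.3351 0.313 ] rpy [-3.14   0.     1.721] w 65.6 t 46.5 q [ 0.44 -0.04  1.67  0.    1.51  0.29]
 shift units pre-turn [-9.27  9.63  7.99]
[-0.059 -0.085 -0.029] [-1.5  0.  -0.2]
0.15 BBBBBBBBBBBBBBBwwwwwwwwwwwww
0.2 ggggggBBBBBgggwwwwwwwwwwwwww
0.24 BBBBBgBBBBBgwwwwwwwwwwwwwwww
0.29 BggggggBBBgBwwwwwwwwwwwwwwww
0.325 BBBggggBBBgwwwwwwwwwwwwwgwww
[np.float64(-1.75), np.float64(-1.65), np.float64(-1.55), np.float64(-1.45), np.float64(-1.35), np.float64(-1.25)]
```

The scene camera sees the key head at (391.1,218.9). It started at (391.2,219.2), so the key is fully seated. One last numeric check covers the jars and looks for any third jar that was hidden earlier.

Run:
```python
from h import *
for n in("top","scene"):
    c=r.camera(n);hsv=cv2.cvtColor(c["color"],cv2.COLOR_RGB2HSV);m=((hsv[...,1]<40)&(hsv[...,2]>185)).astype(np.uint8)
    for k in cv2.findContours(m,0,1)[0]:
        if 120<cv2.contourArea(k)<3000:
            q=cv2.minAreaRect(k)[0];print(n,np.round(q),cv2.contourArea(k),plane(c,[q],.046)[0].round(2))
s=r.camera("scene");o0=cv2.imread("pics/scene0.png")[:,:,::-1].astype(int);im=s["color"].astype(int)
# jar columns in scene: bounding of non-background change near pegs 1,2 (rim bottom row shows seating)
for q in((.6585,-.132),(.659,-.037)):
    b=proj(s,[[*q,.012],[*q,.102]]);x=int(b[:,0].mean());y0,y1=int(b[1,1])-22,int(b[0,1])+25
    print("rows",y0,y1,"pred base,top",b.round(0).tolist(),[int(v) for v in abs(im-o0).sum(2)[y0:y1:2,x-3:x+4].mean(1)])
```

```text
top [394. 202.] 895.0 [ 0.44 -0.38  0.05]
top [381. 134.] 156.0 [ 0.64 -0.34  0.05]
top [ 22. 153.] 2429.5 [0.55 0.72 0.05]
top [26. 91.] 2406.5 [0.74 0.73 0.05]
top [499.  20.] 395.5 [ 1.02 -0.73  0.05]
top [470.  18.] 758.0 [ 1.02 -0.63  0.05]
top [438.  18.] 886.5 [ 1.01 -0.52  0.05]
top [406.  14.] 778.0 [ 1.02 -0.42  0.05]
top [374.  14.] 781.0 [ 1.02 -0.32  0.05]
top [324.  14.] 1635.0 [ 1.   -0.16  0.05]
top [274.  11.] 662.0 [ 1.01 -0.01  0.05]
top [239.  10.] 635.0 [1.01 0.1  0.05]
top [188.  12.] 1331.0 [1.   0.25 0.05]
top [138.   9.] 510.5 [1.   0.41 0.05]
top [104.   8.] 489.5 [1.   0.51 0.05]
top [72.  8.] 440.0 [1.   0.61 0.05]
top [32. 30.] 2451.5 [0.93 0.73 0.05]
scene [ 62. 366.] 308.5 [ 1.06 -0.06  0.05]
scene [490. 365.] 1178.5 [0.63 0.69 0.05]
scene [494. 312.] 1697.0 [0.5  0.68 0.05]
scene [147. 141.] 420.0 [ 0.42 -0.39  0.05]
rows 182 252 pred base,top [[161.0, 228.0], [155.0, 205.0]] [8, 7, 9, 13, 11, 4, 15, 127, 136, 135, 142, 109, 93, 76, 83, 174, 59, 124, 123, 122, 117, 111, 118, 113, 80, 88, 65, 17, 8, 11, 8, 7, 10, 4, 11]
rows 197 267 pred base,top [[190.0, 243.0], [185.0, 220.0]] [10, 7, 11, 9, 6, 7, 44, 134, 146, 125, 129, 105, 84, 62, 35, 82, 102, 63, 110, 110, 103, 110, 99, 104, 90, 84, 55, 25, 14, 9, 3, 6, 5, 5, 10]
```

```bash
python3 -c "
from cell import r
print(r.close_job())"
```

```text
the job is handed in; nothing more can be done
None
```

The job is handed in, with no verdict returned: the two jars present are upside down on peg1 and peg2, the bar is turned to its stop, the key is back down in its holder, and I touched none of the bystanders.

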